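# Fish the tin lanterns out of the stock crate and dress the stall

## Robot

A 6-joint arm with a two-finger parallel gripper is mounted at the origin on the work surface. World frame = base frame: x ahead of the robot, y to its left, z up, the work surface at z = 0. Lengths are in m, angles in degrees, forces in N, time in s.
With the tool pointing down it reaches from about 0.35 to 0.875 m from the base axis. Payload 4.2 kg.
Tool frame: the origin (TCP) lies midway between the tips of the shut fingers; the grasp point (between the pads) lies 19 mm behind it; y points along the fingers, x is the direction in which the jaws open and shut, and the axes are right-handed (so a half turn about y gives the same grasp; the last joint's range is limited). The gripper opens to 87 mm and grips with 3 to 60 N. Pads are 19 mm wide; open, the fingers measure 117 mm over their backs; the gripper's body (75 mm by 190 mm) begins 51 mm behind the grasp point.
Start: joints at [85.863, 22.042, 0.453, 0, -68.411, -14.817], TCP at [0.203, 0.591, 0.223] pointing down, gripper open.
Joint ranges: [-179.83, 179.83], [-69.29, 118.12], [-61.27, 80.66], [-181.25, 117.63], [-171.15, -9.14], [-177.46, 177.46]. Speed limits (degrees/s): [159.86, 159.86, 180, 180, 180, 180].

## Interface

Orientations are given as a 3x3 rotation matrix whose columns are the frame's x, y, z axes.
In Python, from station import * gives the robot as it stands.
- The arm moves only by the tool jog_arm, never from a script. Its argument "series" is a list of rows, each a list of 3 entries, a list of its own where there are three numbers: the shift along the tool's x, y, z in m, then the turn, a rotation vector about the tool's x, y, z in degrees, then the finger opening in m, from 0 to 0.087. A call has 1 to 10 rows; each row shifts and turns the commanded pose from where the row before left it, along the tool's axes as they then stand; what a row does not reach is not made up. A row lasts 1/8 s, in which the tool goes at most 62.5 mm and 10.7 degrees, less where a joint would pass 70% of its speed; a pose out of reach is approached as far as the arm can. A call is refused whole if a number of a shift passes 0.0625 or a number of a turn 10.7, either way. A call with a gripper value outside its range is refused whole. The fingers move at their own pace and stop on an object; the grip force is fixed at half the most. Time passes only in rows, so rows that do not move let the fingers close. It gives the time, the measured TCP pose, the force and the opening at its end, in the units of the state.
- sense(): the state, without advancing time (a new reading comes with each control period).
- capture(name): name is "scene" or "top" or "wrist"; returns the picture (420x560x3 uint8, red, green, blue); there is no depth.
- camera_info(name): a dict with "fx", "fy", "cx", "cy" (pixels), "rvec" (rotation vector, rad) and "tvec" (3), from world to camera coordinates, as OpenCV has them. Camera axes: x right, y down, z forward; pixel columns grow to the right and rows downward; lengths in m; the calibration is good to about 2 mm. A picture is of the moment at which its call begins: read the wrist's pose just before it. camera_info takes no time and is no camera call; for the wrist camera it gives the pose at the moment of the call.
- finish_job(): hands the job in, once; it reports no verdict.
The state is a dict: "time_s": time; "joints": joint angles; "joint_velocities": joint speeds; "effort": joint torques, N m; "tcp_pos": TCP position; "ee_rot": TCP orientation; "wrist_force": force on the tool from outside, world axes, zero at the start; "moment": the same for the moment, N m; "gripper_width": opening from 0.0 (shut) to 1.0 (fully open).
Only numpy, scipy, OpenCV 4.12 (cv2) and the standard library are available. Lean on these libraries where they do the work, as an engineer would, in place of code of your own. Each camera call takes 0.05 s, during which the arm holds its last target. There are 200 camera calls.

## Task

Take the long hook from its blue stand and fish every tin lantern out of the deep wells of the plywood stock crate by its wire handle (do not reach into the wells with the gripper's fingers), standing each one upright on the dark wooden tray with nothing dropped. Once all are on the tray, hang the hook back in its stand by its crossbar, and then take the star panel out of its rack and lean it, foot on the table, at a clear slant against the side of the dark wooden backrest block that faces away from the robot, about centred and square to it. Leave the other goods alone; the tray may get knocked, but all lanterns must stand on it in the end.

Things in the scene. Friction and masses are not known exactly. Their poses are not given: they have to be found in the camera images.
- lantern1: red tin lantern, 150 g, may be absent (None): square body 66 x 66 x 36 mm high with a stiff gable-shaped wire handle, 5 mm thick, lying in its own y-z plane: upright legs at y = +-28 mm up to 66 mm, then sloping up to the apex at y = 0, 85 mm high. Nothing solid between body and apex. Origin: centre of its underside, z up
- lantern1_eye (a point): apex of that handle, on the wire's mid-line, 85 mm above the underside; hang the lantern from here
- lantern2: brass-coloured tin lantern, 150 g, may be absent (None): square body 66 x 66 x 36 mm high with a stiff gable-shaped wire handle, 5 mm thick, lying in its own y-z plane: upright legs at y = +-28 mm up to 66 mm, then sloping up to the apex at y = 0, 85 mm high. Nothing solid between body and apex. Origin: centre of its underside, z up
- lantern2_eye (a point): apex of that handle, on the wire's mid-line, 85 mm above the underside; hang the lantern from here
- lantern3: copper-coloured tin lantern, 150 g, may be absent (None): square body 66 x 66 x 36 mm high with a stiff gable-shaped wire handle, 5 mm thick, lying in its own y-z plane: upright legs at y = +-28 mm up to 66 mm, then sloping up to the apex at y = 0, 85 mm high. Nothing solid between body and apex. Origin: centre of its underside, z up
- lantern3_eye (a point): apex of that handle, on the wire's mid-line, 85 mm above the underside; hang the lantern from here
- lantern4: green tin lantern, 150 g, may be absent (None): square body 66 x 66 x 36 mm high with a stiff gable-shaped wire handle, 5 mm thick, lying in its own y-z plane: upright legs at y = +-28 mm up to 66 mm, then sloping up to the apex at y = 0, 85 mm high. Nothing solid between body and apex. Origin: centre of its underside, z up
- lantern4_eye (a point): apex of that handle, on the wire's mid-line, 85 mm above the underside; hang the lantern from here
- crate: fixed plywood stock crate, open at the top, 186 x 186 mm, 165 mm high, floor and walls 6 mm; one 6 mm divider each way makes four square wells 84 mm wide, centred at x, y = +-45 mm; lanterns start on the wells' floors, at most one to a well, wire handle roughly along the crate's y. Origin: centre of its underside
- tray: dark wooden display tray (a plain board without rim, grey cloth inlay), 300 mm (its x) x 110 mm (its y), 18 mm thick, 0.9 kg, loose: it may get knocked. Origin: centre of its underside, lanterns stand 18 mm above it
- stand: fixed stand for the hook: base 100 x 80 mm, 8 mm thick, and two blue upright plates at x = +-38 mm, each 6 mm thick and 70 mm wide (y), top edges 152 mm above the table, with lugs 10 mm higher at y = +-31 mm (54 mm clear between them). The hook's crossbar lies on the two top edges. Origin: centre of its underside
- picker: long-reach hook, 160 g, hanging in the stand at the start. Origin: centre of its orange grip block, 40 (x) x 22 (y) x 44 (z) mm, to be pinched across y; hanging home it is 174 mm above the table. Steel crossbar 100 (x) x 14 (y) x 10 mm, its underside flush with the block's. The rod hangs down (-z) from the block: see picker_hook
- rack: fixed wooden rack with one upright slot, 16 mm wide, along its y; 52 x 150 mm, 55 mm high, slot floor 12 mm above the table. Origin: centre of its underside
- panel: decorated panel, blue with a yellow star and white edges on both faces, 12 mm thick (x), 130 mm wide (y), 150 mm high (z), 220 g; it starts upright in the rack. Origin: centre of its lower edge
- panel_center (a point): centre of the panel, 75 mm above its lower edge
- backrest: fixed dark wooden block to lean the panel on, 50 mm (x) x 150 mm (y), 85 mm high, red band at its foot. Its +x face, away from the robot, is the one to lean on, 25 mm from its centre. Origin: centre of its underside
- tree: green cone-shaped toy tree, 120 mm tall; goods to be left alone. Origin: centre of its underside
- candle: orange pillar candle, 64 mm across, 100 mm tall; goods to be left alone. Origin: centre of its underside
- jar: amber glass jar with a brass lid, 68 mm across, 85 mm tall; goods to be left alone. Origin: centre of its underside
- gift: red gift box with gold ribbon, 90 x 70 x 60 mm; goods to be left alone. Origin: centre of its underside
- mug: blue mug, 80 mm across, 90 mm tall; goods to be left alone. Origin: centre of its underside
- figure: small red wooden figure with a black hat, 114 mm tall; goods to be left alone. Origin: centre of its underside
- picker_hook (a point): 150 mm below the block's centre, mid-line of the upturned hook's bottom; axes as picker. The 6 mm round rod comes down at x = -10 mm (mid-line), runs to x = +10 mm here, then up 14 mm as the tip: it opens upward, 14 mm clear between rod and tip
Mind the look-alikes: they are no part of the job. Leave any yellow look-alike of the stand alone. Several things have the shape of the backrest; the one meant has the colours described above.

How it is judged (in metres and radians):
On the way, in this order (a step that is already met when the one before it is completed fails the run):
1. every lantern stands upright on the tray, free of the hook (x of lantern1 in the frame of tray between -0.13 and 0.13 m and y of lantern1 in the frame of tray between -0.042 and 0.042 m and z of lantern1 in the frame of tray between 0.012 and 0.024 m and angle between each of lantern1, lantern2, lantern3, lantern4's own z axis and vertical below 0.12 rad and contact force between each of lantern1, lantern2, lantern3, lantern4 and picker below 0.05 N and x of lantern2 in the frame of tray between -0.13 and 0.13 m and y of lantern2 in the frame of tray between -0.042 and 0.042 m and z of lantern2 in the frame of tray between 0.012 and 0.024 m and x of lantern3 in the frame of tray between -0.13 and 0.13 m and y of lantern3 in the frame of tray between -0.042 and 0.042 m and z of lantern3 in the frame of tray between 0.012 and 0.024 m and x of lantern4 in the frame of tray between -0.13 and 0.13 m and y of lantern4 in the frame of tray between -0.042 and 0.042 m and z of lantern4 in the frame of tray between 0.012 and 0.024 m), for 0.2 s.
2. the hook hangs in its stand again (x of picker in the frame of stand between -0.016 and 0.016 m and y of picker in the frame of stand between -0.03 and 0.03 m and z of picker in the frame of stand between 0.169 and 0.179 m and angle between picker's own z axis and vertical below 0.15 rad), for 0.2 s.
3. the panel leans against the backrest (contact force between panel and backrest above 0.03 N and angle between panel_center's own z axis and vertical between 0.12 and 0.65 rad and height (world z) of panel below 0.012 m and angle between the y axis of panel_center and the y axis of backrest, either way round below 0.25 rad and x of panel in the frame of backrest between 0.026 and 0.11 m and y of panel in the frame of backrest between -0.06 and 0.06 m), for 0.2 s.
At the end, for the whole second after the job is handed in: Lanterns upright (0.12 rad), free of the hook, centres within 130 x 42 mm of the tray's; hook hung in its stand (16 mm x, 30 mm y, 0.15 rad); panel touches the backrest, foot on the table 26-110 mm in x and within 60 mm in y of its centre, tilt 0.12-0.65 rad, square to 0.25 rad (all of step 1 and all of step 2 and all of step 3).
It fails at once if the gripper's fingers touched a lantern inside the crate ((contact force between the fingers and lantern1 above 0.5 N and x of lantern1 in the frame of crate between -0.093 and 0.093 m and y of lantern1 in the frame of crate between -0.093 and 0.093 m and z of lantern1 in the frame of crate below 0.12 m) or (contact force between the fingers and lantern2 above 0.5 N and x of lantern2 in the frame of crate between -0.093 and 0.093 m and y of lantern2 in the frame of crate between -0.093 and 0.093 m and z of lantern2 in the frame of crate below 0.12 m) or (contact force between the fingers and lantern3 above 0.5 N and x of lantern3 in the frame of crate between -0.093 and 0.093 m and y of lantern3 in the frame of crate between -0.093 and 0.093 m and z of lantern3 in the frame of crate below 0.12 m) or (contact force between the fingers and lantern4 above 0.5 N and x of lantern4 in the frame of crate between -0.093 and 0.093 m and y of lantern4 in the frame of crate between -0.093 and 0.093 m and z of lantern4 in the frame of crate below 0.12 m)).
It fails at once if a lantern was dropped (fell faster than 1.2 m/s) (linear speed of any of lantern1, lantern2, lantern3, lantern4 above 1.2 m/s).
It fails at once if other goods were pushed about (more than 60 mm) (distance of any of tree, candle, jar, gift, mug, figure from where it was at the start of the episode above 0.06 m).
Of lantern1, lantern2, lantern3, lantern4 only 2 to 3 are there at a start; the rules pass over those that are not, and their reading is None.
At some moment in a run one of tray may be knocked a few centimetres aside while the robot is not near it.
It also fails if it takes over 210 s, if anything falls off the work surface, if the arm or the gripper's body presses on something with over 40 N, if the wrist force passes 120 N, or if a joint passes its speed limit or range.

## Working session

There is one attempt and no reset: what is moved stays moved. The work goes in short steps, Python scripts to look and compute and a tool call to move; the robot and the scene stay as the last step left them, time stands still between calls to the robot, and variables do not carry over. Pictures are saved under pics/ and viewed, about 12 in all and at most 16, crops included, and the job is handed in when it is done.

Besides the shell and the picture viewer there is one more tool, called after "Request:" as name(argument=value, ...), one argument or row to a line, values as JSON. jog_arm: Moves the arm, as the interface text tells. Its arguments: {"type":"object","properties":{"series":{"type":"array","items":{"type":"array"}}},"required":["series"]}

```bash
mkdir -p pics; ls; python3 - <<'E'
from station import *
import cv2
s=sense();print(s)
for n in("scene","top","wrist"):
    print(n,camera_info(n)); cv2.imwrite(f"pics/{n}0.png",capture(n)[:,:,::-1])
E
```

```text
pics
{'time_s': 0.0, 'joints': array([ 8.58624146e+01,  2.20893466e+01,  3.78262262e-01, -3.21702233e-02,
       -6.84112266e+01, -1.48143039e+01]), 'joint_velocities': array([-0.03547542, -0.02197648,  0.10094372,  0.03411111,  0.01275923,
       -0.0872964 ]), 'effort': array([-5.04392101e-04, -3.90665781e+01,  1.87402511e+01,  4.21972454e+00,
        1.10196567e-02, -1.90972401e-04]), 'tcp_pos': array([0.2027763 , 0.59053077, 0.22145592]), 'ee_rot': array([[-3.24969268e-01, -6.74747491e-04,  9.45724336e-01],
       [-9.45722024e-01, -2.09143863e-03, -3.24969966e-01],
       [ 2.19719707e-03, -9.99997585e-01,  4.15297171e-05]]), 'wrist_force': array([-0.9286242 ,  0.11081664,  0.17270528]), 'moment': array([ 0.02647576, -0.06282043, -0.02438722]), 'gripper_width': 0.9977005737976038}
scene {'fx': 535.1402308598059, 'fy': 535.1402308598059, 'cx': 275.994899896587, 'cy': 211.36155022992187, 'rvec': array([ 2.5956695 , -0.34249839,  0.086126  ]), 'tvec': array([-0.53596854,  0.14643869,  1.45846175])}
top {'fx': 431.14183941918463, 'fy': 431.14183941918463, 'cx': 279.8398646229458, 'cy': 207.58749887457523, 'rvec': array([ 2.21769991, -2.16092138,  0.08600781]), 'tvec': array([-0.07917244,  0.52412887,  1.30409376])}
wrist {'fx': 362.58133576726505, 'fy': 362.58133576726505, 'cx': 280.00661174513965, 'cy': 210.1957922557053, 'rvec': array([-1.70624314,  2.38996783,  0.37325431]), 'tvec': array([ 0.6248235 , -0.03663268,  0.39253045])}
```

View pics/scene0.png

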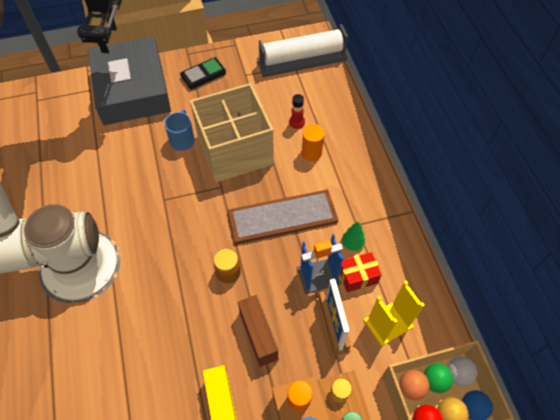

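View pics/top0.png

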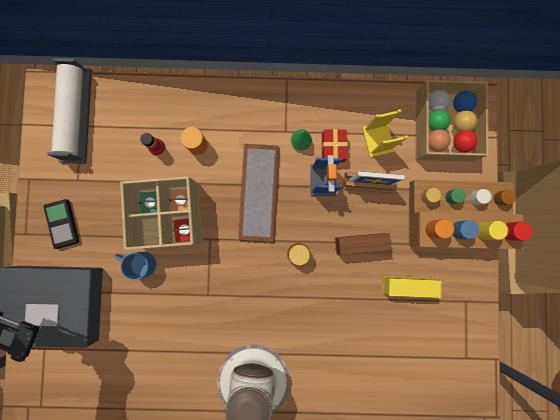

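```bash
python3 - <<'E'
import cv2,numpy as np
t=cv2.imread("pics/top0.png");s=cv2.imread("pics/scene0.png")
a=cv2.resize(t[125:265,295:425],None,fx=3,fy=3,interpolation=cv2.INTER_CUBIC) #390x420
b=cv2.resize(s[225:365,230:360],None,fx=3,fy=3,interpolation=cv2.INTER_CUBIC)
cv2.imwrite("pics/c1.png",np.hstack([a,b]))
a=cv2.resize(t[170:255,115:210],None,fx=6,fy=6,interpolation=cv2.INTER_CUBIC)
cv2.imwrite("pics/c2.png",a)
E
```

```text
(no output)
```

View pics/c1.png

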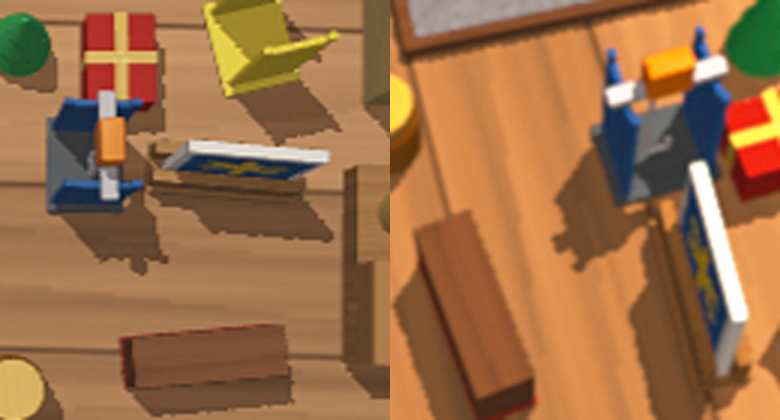

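View pics/c2.png

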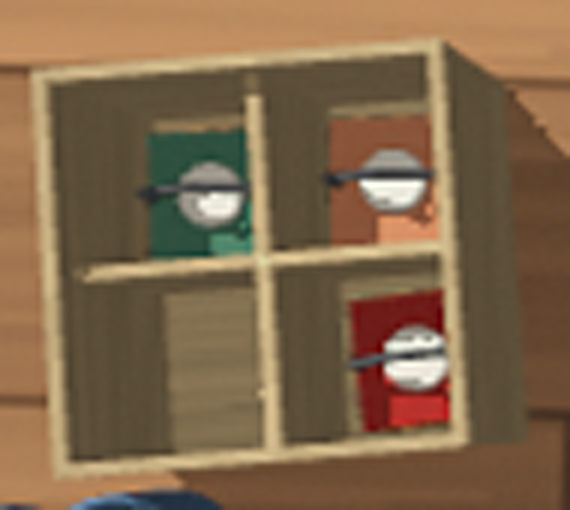

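```bash
cat > h.py <<'E'
from station import *
import numpy as np, cv2
def pt(info,uv,z):
    R=cv2.Rodrigues(np.array(info["rvec"]))[0];t=np.array(info["tvec"])
    uv=np.atleast_2d(np.array(uv,float))
    d=np.c_[(uv[:,0]-info["cx"])/info["fx"],(uv[:,1]-info["cy"])/info["fy"],np.ones(len(uv))]@R
    c=-R.T@t
    return c+d*((z-c[2])/d[:,2])[:,None]
def px(info,p):
    P=np.atleast_2d(np.array(p,float));K=np.array([[info["fx"],0,info["cx"]],[0,info["fy"],info["cy"]],[0,0,1]])
    return cv2.projectPoints(P,np.array(info["rvec"]),np.array(info["tvec"]),K,None)[0][:,0]
def tcp():
    s=sense();return s["tcp_pos"],s["ee_rot"]
E
python3 - <<'E'
from h import *
np.set_printoptions(precision=4,suppress=True)
I=camera_info("top");im=cv2.imread("pics/top0.png")
C=lambda l:np.array(l)/3+[295,125]
def rep(n,p):
    p=p[:,:2];c=p.mean(0);print(n,"c",c,"sides",np.linalg.norm(np.roll(p,-1,0)-p,axis=1),"ang",np.degrees(np.arctan2(*(p[1]-p[0])[::-1])))
D=lambda l:np.array(l)/6+[115,170]
rep("crate",pt(I,D([(38,75),(437,45),(462,437),(61,470)]),.165))
rep("back",pt(I,C([(130,338),(283,325),(288,373),(133,385)]),.085))
rep("panel",pt(I,C([(180,145),(328,157)]),.162))
rep("bar",pt(I,C([(108,93),(109,199)]),.162))
hsv=cv2.cvtColor(im,cv2.COLOR_BGR2HSV)
m=cv2.inRange(hsv,(5,150,120),(20,255,255));m[:,:315]=0;m[:,345:]=0;m[:150]=0;m[200:]=0
r=cv2.minAreaRect(cv2.findNonZero(m));print(r);print("block",pt(I,[r[0]],.19))
b,g,rr=[im[:,:,i].astype(int) for i in range(3)]
m=((abs(rr-b)<25)&(rr>90)&(rr<190)).astype(np.uint8);m[:,:235]=0;m[:,290:]=0;m[:135]=0;m[250:]=0
m=cv2.morphologyEx(m,cv2.MORPH_OPEN,np.ones((5,5)))
r=cv2.minAreaRect(cv2.findNonZero(m));rep("tray cloth",pt(I,cv2.boxPoints(r),.018))
E
```

```text
crate c [0.4932 0.2701] sides [0.1816 0.1787 0.1806 0.1796] ang -84.1148869273128
back c [ 0.4236 -0.3135] sides [0.1492 0.0465 0.1506 0.0453] ang -83.69720043092659
panel c [ 0.6122 -0.3372] sides [0.1365 0.1365] ang -93.12461051534667
bar c [ 0.6133 -0.2034] sides [0.0981 0.0981] ang -178.47499135051635
((330.5799865722656, 164.55999755859375), (28.142852783203125, 16.82914161682129), 81.8698959350586)
block [[ 0.6336 -0.1979  0.19  ]]
tray cloth c [0.5726 0.0019] sides [0.2694 0.0848 0.2694 0.0836] ang -1.5519095741250515
```

Request:
jog_arm(
  series=[
    [[0,-0.05,0],[0,-7,0],0.087],
    [[0,-0.05,0],[0,-7,0],0.087],
    [[0,-0.05,0],[0,-6,0],0.087],
    [[0.045,0,0.04],[0,0,0],0.087],
    [[0.045,0,0.04],[0,0,0],0.087],
    [[0.045,0,0.04],[0,0,0],0.087],
    [[0.045,0,0.04],[0,0,0],0.087],
    [[0.045,0,0.04],[0,0,0],0.087],
    [[0.045,0,0.04],[0,0,0],0.087],
    [[0.045,0,0.04],[0,0,0],0.087],
  ],
)

```text
time_s: 1.4
tcp_pos: [0.4896, 0.2796, 0.3724]
ee_rot: [[0.018, -0.0, 1.0], [-1.0, -0.0, 0.018], [0.0, -1.0, -0.0]]
wrist_force: [0.5, 1.2, -0.5]
gripper_width: 0.998
```

```bash
cat > look.py <<'E'
import sys
from h import *
np.set_printoptions(precision=4,suppress=True)
n,o=sys.argv[1:3]
s=sense();I=camera_info(n);im=capture(n)[:,:,::-1];cv2.imwrite(f"pics/{o}.png",im)
import pickle;pickle.dump(I,open(f"pics/{o}.pkl","wb"))
R=cv2.Rodrigues(I["rvec"])[0]
print(s["time_s"],s["tcp_pos"],s["ee_rot"].tolist(),s["gripper_width"],"cam",-R.T@I["tvec"],"axis",R[2],"force",s["wrist_force"])
E
python3 look.py wrist w1
```

```text
1.4 [0.4896 0.2796 0.3724] [[0.018457665623525223, -0.0003335093771301113, 0.9998295871553439], [-0.9998296423664496, -3.488643394682668e-05, 0.01845765500583103], [2.8724687826111346e-05, -0.9999999437772145, -0.00033409648339445265]] 0.9981799380649119 cam [0.5749 0.2817 0.5347] axis [-0.3061 -0.0053 -0.952 ] force [ 0.4829  1.2038 -0.4759]
```

View pics/w1.png

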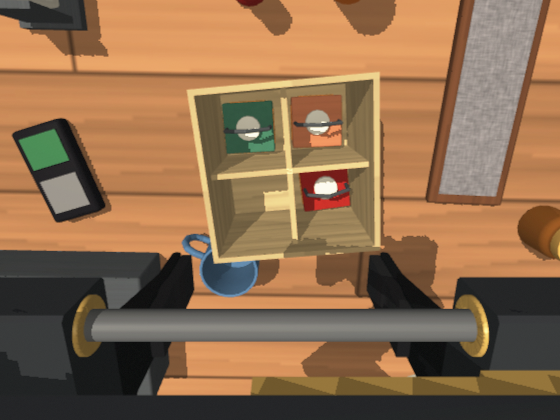

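```bash
python3 - <<'E'
import cv2
t=cv2.imread("pics/w1.png")[90:215,210:365]
cv2.imwrite("pics/w1c.png",cv2.resize(t,None,fx=4.8,fy=4.8,interpolation=cv2.INTER_CUBIC))
E
```

```text
(no output)
```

View pics/w1c.png

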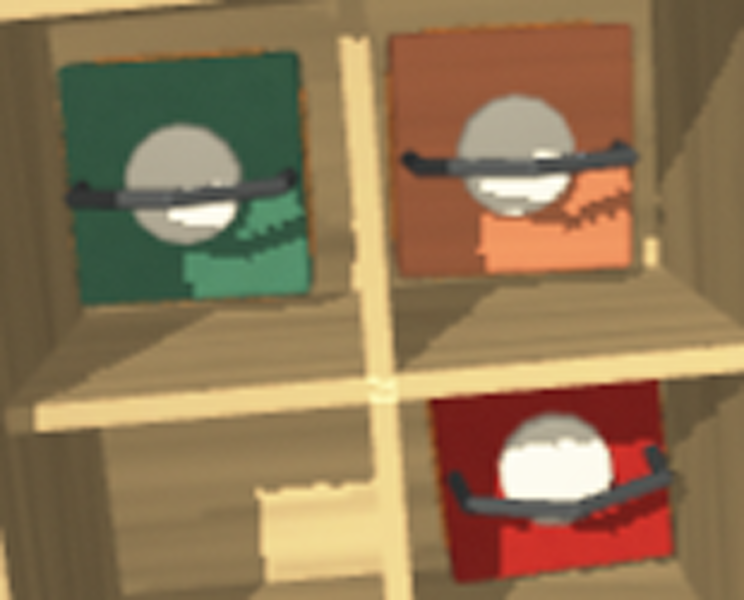

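```bash
python3 - <<'E'
from h import *
import pickle
np.set_printoptions(precision=4,suppress=True)
I=pickle.load(open("pics/w1.pkl","rb"))
D=lambda l:np.array(l)/4.8+[210,90]
for n,c,a in(("green",[(60,68),(297,53),(312,293),(80,305)],(185,196)),("copper",[(388,35),(632,25),(633,270),(402,277)],(520,165)),("red",[(430,400),(658,380),(673,558),(457,582)],(562,513))):
    p=pt(I,D(c),.042)[:,:2];e=p[1]-p[0];e2=p[2]-p[3]
    print(n,p.mean(0),np.linalg.norm(np.roll(p,-1,0)-p,axis=1),np.degrees(np.arctan2(e[0],-e[1])),np.degrees(np.arctan2(e2[0],-e2[1])),"apex",pt(I,D([a]),.091)[0,:2])
p=pt(I,[(191,92),(377,76),(380,245),(217,261)],.165)[:,:2];c=p.mean(0);print("crate",c,np.linalg.norm(np.roll(p,-1,0)-p,axis=1))
for a in np.radians([5.9]):
    R=np.array([[np.cos(a),-np.sin(a)],[np.sin(a),np.cos(a)]])
    for q in((.045,.045),(.045,-.045),(-.045,-.045)):print(c+R@q, np.array([.4932,.2701])+R@q)
E
```

```text
green [0.5306 0.3223] [0.0646 0.0651 0.0658 0.0645] 4.553523819932155 4.0450069188145035 apex [0.5316 0.3189]
copper [0.5398 0.2322] [0.0659 0.0658 0.065  0.0653] 3.327758993635651 2.8183043235493224 apex [0.5407 0.2355]
red [0.4469 0.2157] [0.0656 0.054  0.0643 0.0558] 6.198814768775974 7.775911588030806 apex [0.4511 0.2197]
crate [0.495  0.2688] [0.1797 0.1762 0.1822 0.1809]
[0.5351 0.3181] [0.5333 0.3195]
[0.5443 0.2286] [0.5426 0.23  ]
[0.4548 0.2194] [0.4531 0.2207]
```

Request:
jog_arm(
  series=[
    [[0.055,0,0.014],[0,0,0],0.087],
    [[0.055,0,0.014],[0,0,0],0.087],
    [[0.055,0,0.014],[0,0,0],0.087],
    [[0.055,0,0.014],[0,0,0],0.087],
    [[0.055,0,0.014],[0,0,0],0.087],
    [[0.055,0,0.014],[0,0,0],0.087],
    [[0.055,0,0.014],[0,0,0],0.087],
    [[0.055,0,0.014],[0,0,0],0.087],
    [[0.045,0,0.014],[0,0,0],0.087],
    [[0,0.04,0],[0,0,0],0.087],
  ],
)

```text
time_s: 2.7
tcp_pos: [0.6253, -0.205, 0.3337]
ee_rot: [[0.014, 0.006, 1.0], [-1.0, -0.002, 0.014], [0.002, -1.0, 0.006]]
wrist_force: [0.3, 1.0, -1.2]
gripper_width: 1.0
```

```bash
python3 look.py wrist w2
```

```text
2.7 [ 0.6253 -0.205   0.3337] [[0.013732274023455195, 0.00562471364293386, 0.9998898875609152], [-0.9999041628942087, -0.0016806383704402014, 0.013741924228422443], [0.0017577476999377853, -0.9999827688770955, 0.005601095600020154]] 0.9999625428928794 cam [ 0.7097 -0.2031  0.4966] axis [-0.3005 -0.0054 -0.9538] force [ 0.3077  1.0225 -1.1789]
```

View pics/w2.png

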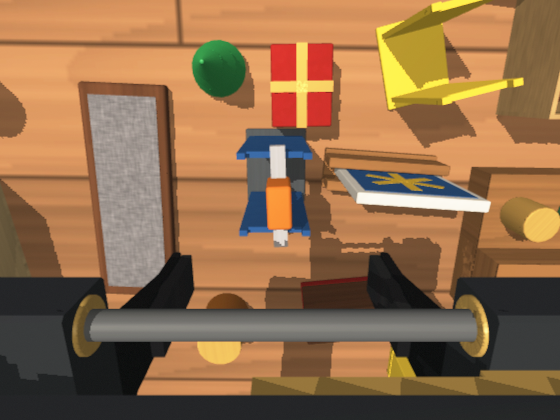

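```bash
python3 - <<'E'
from h import *
import pickle
np.set_printoptions(precision=4,suppress=True)
I=pickle.load(open("pics/w2.pkl","rb"));im=cv2.imread("pics/w2.png")
hsv=cv2.cvtColor(im,cv2.COLOR_BGR2HSV)
m=cv2.inRange(hsv,(5,200,120),(16,255,255));m[:,:255]=0;m[:,305:]=0;m[:165]=0;m[240:]=0
r=cv2.minAreaRect(cv2.findNonZero(m));b=cv2.boxPoints(r);print(b);print(pt(I,b,.196),pt(I,[r[0]],.196))
p=pt(I,[(277,146),(280,246)],.162);print("bar",p,p.mean(0),np.linalg.norm(p[1]-p[0]))
p=pt(I,[(358,205),(487,208)],.162);print("panel",p,p.mean(0),np.linalg.norm(p[1]-p[0]))
b,g,rr=[im[:,:,i].astype(int) for i in range(3)]
m=((abs(rr-b)<25)&(rr>90)&(rr<190)).astype(np.uint8);m[:,:80]=0;m[:,180:]=0;m[:80]=0;m[292:]=0
m=cv2.morphologyEx(m,cv2.MORPH_OPEN,np.ones((5,5)))
r=cv2.minAreaRect(cv2.findNonZero(m));q=cv2.boxPoints(r);p=pt(I,q,.018);print("tray",p[:,:2],p.mean(0))
E
```

```text
[[267. 177.]
 [290. 177.]
 [290. 228.]
 [267. 228.]]
[[ 0.6442 -0.1934  0.196 ]
 [ 0.6445 -0.2128  0.196 ]
 [ 0.5986 -0.2139  0.196 ]
 [ 0.5984 -0.1936  0.196 ]] [[ 0.6219 -0.2034  0.196 ]]
bar [[ 0.6659 -0.2014  0.162 ]
 [ 0.5668 -0.2055  0.162 ]] [ 0.6164 -0.2034  0.162 ] 0.09919825306781292
panel [[ 0.6106 -0.2801  0.162 ]
 [ 0.6093 -0.405   0.162 ]] [ 0.6099 -0.3425  0.162 ] 0.12492184167135235
tray [[ 0.7073  0.0374]
 [ 0.7133 -0.0456]
 [ 0.4411 -0.0383]
 [ 0.4331  0.0597]] [0.5737 0.0033 0.018 ]
```

Request:
jog_arm(
  series=[
    [[-0.0015,0.058,-0.008],[0,-1,0],0.06],
    [[0,0.058,0],[0,0,0],0.06],
    [[0,0.05,0],[0,0,0],0.06],
    [[0,0.01,0],[0,0,0],0.06],
    [[0,0,0],[0,0,0],0.06],
    [[0,0,0],[0,0,0],0.0],
    [[0,0,0],[0,0,0],0.0],
    [[0,0,0],[0,0,0],0.0],
    [[0,0,0],[0,0,0],0.0],
  ],
)

```text
time_s: 3.88
tcp_pos: [0.6156, -0.2003, 0.1572]
ee_rot: [[0.036, 0.001, 0.999], [-0.999, -0.001, 0.036], [0.001, -1.0, 0.001]]
wrist_force: [0.3, -0.5, 0.1]
gripper_width: 0.32
```

Request:
jog_arm(
  series=[
    [[0,0,0],[0,0,0],0.0],
    [[0,0,0],[0,0,0],0.0],
    [[0,0,0],[0,0,0],0.0],
    [[0,0,0],[0,0,0],0.0],
  ],
)

```text
time_s: 4.38
tcp_pos: [0.6157, -0.2005, 0.1571]
ee_rot: [[0.036, 0.001, 0.999], [-0.999, -0.001, 0.036], [0.001, -1.0, 0.001]]
wrist_force: [0.2, -3.5, 3.7]
gripper_width: 0.254
```

Request:
jog_arm(
  series=[
    [[0,-0.03,0],[0,0,0],0.0],
    [[0,-0.05,0],[0,0,0],0.0],
    [[0,-0.05,0],[0,0,0],0.0],
    [[0,-0.05,0],[0,0,0],0.0],
    [[0,0,0],[0,0,0],0.0],
  ],
)

```text
time_s: 5.0
tcp_pos: [0.617, -0.1996, 0.3407]
ee_rot: [[0.036, 0.008, 0.999], [-0.999, -0.0, 0.036], [0.0, -1.0, 0.008]]
wrist_force: [0.1, -0.2, -1.2]
gripper_width: 0.251
```

```bash
python3 look.py wrist w3; python3 look.py scene s3;python3 - <<'E'
from h import *
import pickle
s=sense();p=s["tcp_pos"]+np.array([0,0,.017]);h=p-[0,0,.15]
a=cv2.imread("pics/w3.png");b=cv2.imread("pics/s3.png")
u=px(pickle.load(open("pics/w3.pkl","rb")),[p,h]);v=px(pickle.load(open("pics/s3.pkl","rb")),[p,h]);print(u,v)
def crop(i,c,w=75):
    x,y=c.astype(int);x=min(max(x,w),560-w);y=min(max(y,w),420-w);print(x-w,y-w)
    return cv2.resize(i[y-w:y+w,x-w:x+w],(400,400),interpolation=cv2.INTER_CUBIC)
cv2.imwrite("pics/c3.png",np.hstack([crop(a,u[1],100),crop(b,v.mean(0),60)]))
E
```

```text
5.0 [ 0.617  -0.1996  0.3407] [[0.036302357168640796, 0.008441708807872242, 0.9993051968324809], [-0.9993407753824077, -8.540736076641822e-05, 0.03630437113724917], [0.00039181894905521007, -0.9999643644940484, 0.008433043337096211]] 0.25065784745361863 cam [ 0.7008 -0.196   0.5038] axis [-0.2977 -0.0108 -0.9546] force [ 0.1364 -0.2125 -1.2414]
5.05 [ 0.6159 -0.199   0.3372] [[0.03613063548778953, 0.002370680577149277, 0.9993442635312666], [-0.9993454692432209, 0.0018786016677268163, 0.03612622259274655], [-0.0017917260658766678, -0.9999954253542239, 0.002437003965880433]] 0.2511664496681061 cam [ 0.367  -0.725   1.3325] axis [ 0.126   0.486  -0.8648] force [-0.8437  0.9178 -2.2305]
[[279.45441643 288.2072595 ]
 [279.73347215 200.93373765]] [[326.96622296 209.98366977]
 [322.01556332 241.99494721]]
179 100
264 165
```

View pics/c3.png

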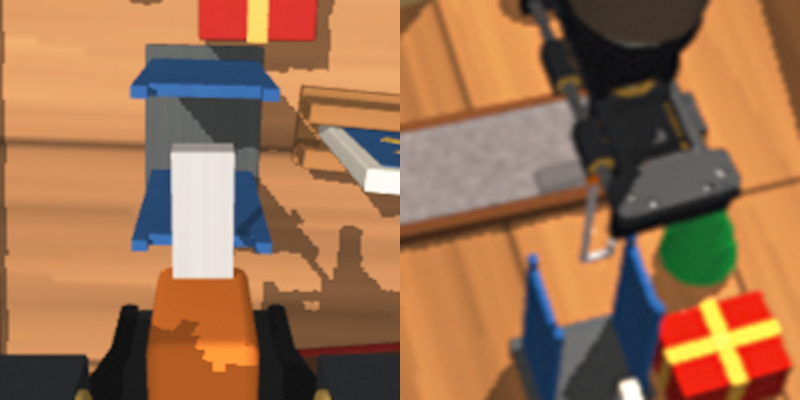

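```bash
python3 - <<'E'
import cv2
a=cv2.imread("pics/s3.png")[205:255,300:345]
cv2.imwrite("pics/c4.png",cv2.resize(a,None,fx=10,fy=10,interpolation=cv2.INTER_CUBIC))
E
```

```text
(no output)
```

View pics/c4.png

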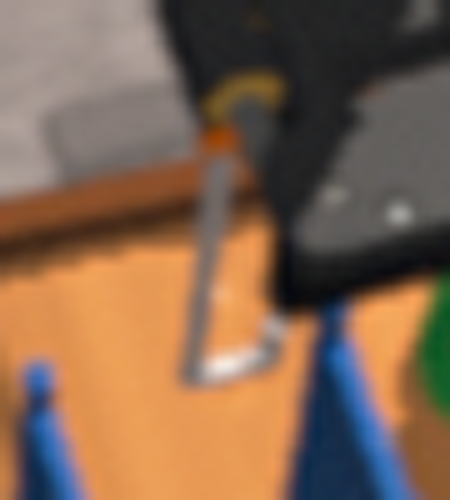

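Request:
jog_arm(
  series=[
    [[-0.03,-0.01,-0.01],[0,0,0],0.0],
    [[-0.05,0,-0.021],[0,0,0],0.0],
    [[-0.053,0,-0.021],[0,0,0],0.0],
    [[-0.053,0,-0.021],[0,0,0],0.0],
    [[-0.053,0,-0.021],[0,0,0],0.0],
    [[-0.053,0,-0.021],[0,0,0],0.0],
    [[-0.053,0,-0.021],[0,0,0],0.0],
    [[-0.05,0,-0.021],[0,0,0],0.0],
    [[-0.03,0,-0.015],[0,-3,0],0.0],
    [[0,0,0],[0,0,0],0.0],
  ],
)

```text
time_s: 6.35
tcp_pos: [0.4264, 0.22, 0.3439]
ee_rot: [[0.092, -0.005, 0.996], [-0.996, -0.002, 0.092], [0.002, -1.0, -0.005]]
wrist_force: [0.1, -0.4, -2.1]
gripper_width: 0.25
```

Request:
jog_arm(
  series=[
    [[0,0.03,0.0025],[0,0,0],0.0],
    [[0,0.04,0],[0,0,0],0.0],
    [[0,0.04,0],[0,0,0],0.0],
    [[0,0.03,0],[0,0,0],0.0],
    [[0,0.01,0],[0,0,0],0.0],
    [[0,0,0],[0,0,0],0.0],
  ],
)

```text
time_s: 7.1
tcp_pos: [0.4309, 0.2182, 0.1959]
ee_rot: [[0.087, -0.001, 0.996], [-0.996, -0.002, 0.087], [0.001, -1.0, -0.001]]
wrist_force: [1.1, -0.9, -2.0]
gripper_width: 0.25
```

```bash
python3 look.py scene s5;python3 look.py top t5;python3 look.py wrist w5; python3 - <<'E'
from h import *
I=camera_info("scene");print(px(I,[[.451,.22,.091]]));print(px(camera_info("top"),[[.451,.22,.091]]))
f=lambda n,y,x,h,w,k:cv2.resize(cv2.imread(f"pics/{n}.png")[y:y+h,x:x+w],None,fx=k,fy=k,interpolation=cv2.INTER_CUBIC)
cv2.imwrite("pics/c5.png",np.hstack([f("s5",80,180,100,100,4),f("t5",165,110,100,100,4)]))
E
```

```text
7.1 [0.4309 0.2182 0.1959] [[0.08733876563214198, -0.0013422907806784714, 0.9961777643941436], [-0.9961775869266365, -0.001591415680223988, 0.08733660573411421], [0.0014681017938546407, -0.9999978328234479, -0.0014761522719686148]] 0.24967631762478404 cam [ 0.367  -0.725   1.3325] axis [ 0.126   0.486  -0.8648] force [ 1.1466 -0.8671 -1.9509]
7.15 [0.4314 0.2188 0.197 ] [[0.0876797433887012, 0.0005407015418967367, 0.9961485683577194], [-0.9961487150527768, 3.765443446974797e-05, 0.08767973586208709], [9.899157384419648e-06, -0.9999998531119824, 0.0005419206773392811]] 0.2545456265543664 cam [ 0.4329 -0.056   1.3383] axis [ 0.0704 -0.0072 -0.9975] force [-0.4274 -0.6662 -1.0266]
7.2 [0.4316 0.2191 0.1975] [[0.08778080771323618, 0.0015611617107838833, 0.9961385910461079], [-0.9961393873101098, 0.0010635578678046226, 0.0877792110587772], [-0.0009224134926231405, -0.9999982158077957, 0.0016484946387579618]] 0.25552918206422115 cam [0.5163 0.2268 0.3601] axis [-0.3032 -0.0254 -0.9526] force [ 0.4869 -0.4666 -1.1889]
[[221.39563451 147.35644995]]
[[180.42952709 229.17003449]]
```

View pics/c5.png

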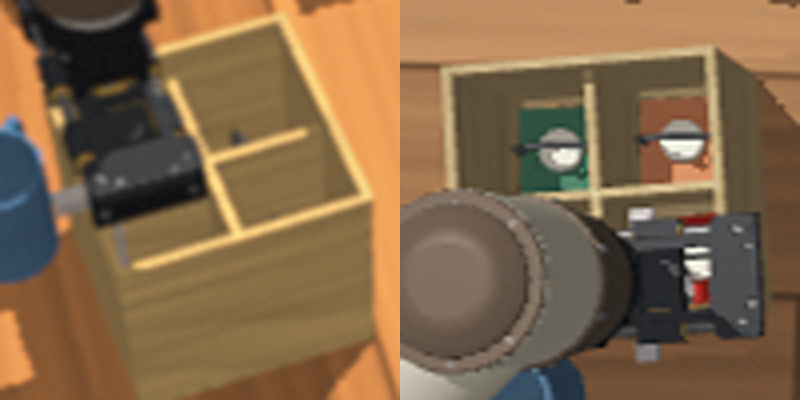

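Request:
jog_arm(
  series=[
    [[0,0.002,0.005],[0,0,0],0.0],
    [[0,0,0.007],[0,0,0],0.0],
    [[0,0,0.006],[0,0,0],0.0],
    [[0,0,0],[0,0,0],0.0],
    [[0,-0.01,0],[0,0,0],0.0],
    [[0,-0.01,0],[0,0,0],0.0],
    [[0,-0.01,0],[0,0,0],0.0],
    [[0,-0.01,0],[0,0,0],0.0],
    [[0,-0.01,0],[0,0,0],0.0],
    [[0,0,0],[0,0,0],0.0],
  ],
)

```text
time_s: 8.5
tcp_pos: [0.4492, 0.2207, 0.2456]
ee_rot: [[0.088, 0.002, 0.996], [-0.996, 0.001, 0.088], [-0.001, -1.0, 0.002]]
wrist_force: [0.4, -0.1, -3.6]
gripper_width: 0.249
```

Request:
jog_arm(
  series=[
    [[0,-0.02,0],[0,0,0],0.0],
    [[0,-0.03,0],[0,0,0],0.0],
    [[0,-0.04,0],[0,0,0],0.0],
    [[0,-0.04,0],[0,0,0],0.0],
    [[0,-0.03,0],[0,0,0],0.0],
    [[0,-0.01,0],[0,0,0],0.0],
    [[0,0,0],[0,0,0],0.0],
  ],
)

```text
time_s: 9.38
tcp_pos: [0.4486, 0.2205, 0.4138]
ee_rot: [[0.088, -0.001, 0.996], [-0.996, -0.0, 0.088], [-0.0, -1.0, -0.001]]
wrist_force: [0.7, 0.0, -2.7]
gripper_width: 0.248
```

```bash
python3 look.py scene s6;python3 look.py top t6; python3 - <<'E'
from h import *
s=sense();h=s["tcp_pos"]-[0,0,.133]
print(px(camera_info("scene"),[h,h-[0,0,.08]]));
f=lambda n,y,x,h,w,k:cv2.resize(cv2.imread(f"pics/{n}.png")[y:y+h,x:x+w],None,fx=k,fy=k,interpolation=cv2.INTER_CUBIC)
cv2.imwrite("pics/c6.png",np.hstack([f("s6",60,180,100,100,4),f("t6",165,110,100,100,4)]))
E
```

```text
9.375 [0.4486 0.2205 0.4138] [[0.08799246281141128, -0.0010989354367969748, 0.996120534287537], [-0.9961211403051394, -7.896072907073143e-05, 0.08799242923338457], [-1.804359502474108e-05, -0.9999993930528703, -0.001101620769440251]] 0.24801620505014843 cam [ 0.367  -0.725   1.3325] axis [ 0.126   0.486  -0.8648] force [ 0.7018  0.0259 -2.722 ]
9.425 [0.4483 0.2203 0.4129] [[0.08800828005535317, -0.0025747044113193823, 0.996116415655767], [-0.9961192232079703, -0.0012491801771150684, 0.0880052992974565], [0.0010177412482154523, -0.9999959052146561, -0.002674650757060743]] 0.2510151393685073 cam [ 0.4329 -0.056   1.3383] axis [ 0.0704 -0.0072 -0.9975] force [ 0.567  -0.1679 -3.9879]
[[213.57777016 103.21519968]
 [216.68653294 123.2088024 ]]
```

View pics/c6.png

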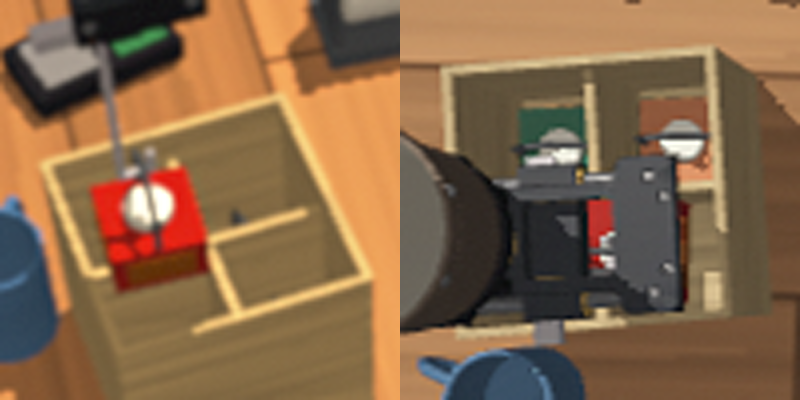

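```bash
cat > tray.py <<'E'
from h import *
import sys
np.set_printoptions(precision=4,suppress=True)
I=camera_info("top");im=capture("top")[:,:,::-1].copy();cv2.imwrite("pics/"+sys.argv[1]+".png",im)
b,g,r=[im[:,:,i].astype(int) for i in range(3)]
m=((abs(r-b)<25)&(r>90)&(r<190)).astype(np.uint8);m[:,:225]=0;m[:,300:]=0;m[:125]=0;m[265:]=0
m=cv2.morphologyEx(m,cv2.MORPH_OPEN,np.ones((5,5)))
R=cv2.minAreaRect(cv2.findNonZero(m));p=pt(I,cv2.boxPoints(R),.018);print(p[:,:2],p.mean(0))
E
python3 tray.py t7
```

```text
[[ 0.4393  0.0476]
 [ 0.7086  0.0403]
 [ 0.7059 -0.0444]
 [ 0.4365 -0.0359]] [0.5726 0.0019 0.018 ]
```

Request:
jog_arm(
  series=[
    [[0.015,0,0.001],[0,0,0],0.0],
    [[0.03,0,0.0025],[0,0,0],0.0],
    [[0.04,0,0.0025],[0,0,0],0.0],
    [[0.045,0,0.0025],[0,0,0],0.0],
    [[0.04,0,0.0025],[0,0,0],0.0],
    [[0.03,0,0.0015],[0,0,0],0.0],
    [[0.015,0,0.001],[0,0,0],0.0],
    [[0.003,0,0],[0,0,0],0.0],
    [[0,0,0],[0,0,0],0.0],
    [[0,0,0],[0,0,0],0.0],
  ],
)

```text
time_s: 10.78
tcp_pos: [0.4814, 0.0052, 0.4145]
ee_rot: [[0.089, -0.0, 0.996], [-0.996, 0.0, 0.089], [-0.0, -1.0, -0.0]]
wrist_force: [-0.7, -0.2, -3.5]
gripper_width: 0.255
```

Request:
jog_arm(
  series=[
    [[0,0.02,0],[0,0,0],0.0],
    [[0,0.04,0],[0,0,0],0.0],
    [[0,0.04,0],[0,0,0],0.0],
    [[0,0.04,0],[0,0,0],0.0],
    [[0,0.02,0],[0,0,0],0.0],
    [[0,0.01,0],[0,0,0],0.0],
    [[0,0.003,0],[0,0,0],0.0],
    [[0,0,0],[0,0,0],0.0],
  ],
)

```text
time_s: 11.78
tcp_pos: [0.482, 0.0048, 0.2423]
ee_rot: [[0.088, 0.002, 0.996], [-0.996, 0.0, 0.088], [-0.0, -1.0, 0.002]]
wrist_force: [0.0, -0.1, -3.3]
gripper_width: 0.248
```

Request:
jog_arm(
  series=[
    [[0,0.004,0],[0,0,0],0.0],
    [[0,0.004,0],[0,0,0],0.0],
    [[0,0.004,0],[0,0,0],0.0],
    [[0,0.005,0],[0,0,0],0.0],
    [[0,0.007,0],[0,0,0],0.0],
    [[0,0.007,0],[0,0,0],0.0],
    [[0,0.006,0],[0,0,0],0.0],
    [[0,0,0],[0,0,0],0.0],
  ],
)

```text
time_s: 12.78
tcp_pos: [0.4811, 0.0043, 0.2039]
ee_rot: [[0.088, -0.001, 0.996], [-0.996, -0.0, 0.088], [0.0, -1.0, -0.001]]
wrist_force: [0.7, -0.6, -1.3]
gripper_width: 0.247
```

Released (weight dropped to −1.3 N). Back out and rise.

Request:
jog_arm(
  series=[
    [[0,0,-0.008],[0,0,0],0.0],
    [[0,0,-0.009],[0,0,0],0.0],
    [[0,0,-0.008],[0,0,0],0.0],
    [[0,0,0],[0,0,0],0.0],
    [[0,-0.02,0],[0,0,0],0.0],
    [[0,-0.04,0],[0,0,0],0.0],
    [[0,-0.04,0],[0,0,0],0.0],
    [[0,-0.04,0],[0,0,0],0.0],
    [[0,-0.02,0],[0,0,0],0.0],
    [[0,0,0],[0,0,0],0.0],
  ],
)

```text
time_s: 14.02
tcp_pos: [0.4573, 0.0025, 0.366]
ee_rot: [[0.088, 0.004, 0.996], [-0.996, 0.001, 0.088], [-0.001, -1.0, 0.004]]
wrist_force: [1.2, -0.3, -0.9]
gripper_width: 0.252
```

```bash
cat > lan.py <<'E'
# lantern body centres by colour in the top view: white disc ignored; body top plane z given
from h import *
import sys
np.set_printoptions(precision=4,suppress=True)
I=camera_info("top");im=capture("top")[:,:,::-1].copy();cv2.imwrite("pics/"+sys.argv[1]+".png",im)
h=cv2.cvtColor(im,cv2.COLOR_BGR2HSV)
for n,lo,hi in(("red",(0,190,90),(4,255,255)),("green",(65,100,50),(85,255,255)),("copper",(5,120,90),(11,200,255))):
    m=cv2.inRange(h,lo,hi);m[:,:115]=0;m[:,282:]=0;m[:130]=0;m[252:]=0
    if n=="copper": m[:,:225]=0
    k,l,st,c=cv2.connectedComponentsWithStats(cv2.morphologyEx(m,cv2.MORPH_CLOSE,np.ones((5,5))))
    for i in range(1,k):
        if st[i,4]>40:
            x=st[i];q=[x[0]+x[2]/2,x[1]+x[3]/2];print(n,x,"tray-height:",pt(I,[q],.045)[0,:2])
E
python3 lan.py t8
```

```text
red [149 139  15  15 121] tray-height: [0.6998 0.313 ]
green [140 192  17  21 191] tray-height: [0.5291 0.3291]
copper [242 144  37  64 393] tray-height: [ 0.6183 -0.0045]
copper [271 215   4  18  46] tray-height: [ 0.4743 -0.0461]
```

Request:
jog_arm(
  series=[
    [[-0.025,0,0.009],[0,0,0],0.0],
    [[-0.05,0,0.018],[0,0,0],0.0],
    [[-0.05,0,0.018],[0,0,0],0.0],
    [[-0.05,0,0.018],[0,0,0],0.0],
    [[-0.05,0,0.018],[0,0,0],0.0],
    [[0,0.03,0],[0,0,0],0.0],
    [[0,0,0],[0,0,0],0.0],
  ],
)

```text
time_s: 14.95
tcp_pos: [0.5158, 0.2331, 0.3299]
ee_rot: [[0.089, -0.008, 0.996], [-0.996, -0.005, 0.089], [0.005, -1.0, -0.009]]
wrist_force: [-0.3, -0.4, -1.7]
gripper_width: 0.248
```

```bash
python3 tray.py t9; python3 lan.py t10
```

```text
[[ 0.5219  0.0454]
 [ 0.7086  0.0403]
 [ 0.7059 -0.0444]
 [ 0.5192 -0.0385]] [0.6139 0.0007 0.018 ]
red [149 139  15  16 143] tray-height: [0.6983 0.3129]
red [245 210  22  22 336] tray-height: [0.482  0.0051]
copper [238 144  41  98 727] tray-height: [0.5665 0.    ]
```

Request:
jog_arm(
  series=[
    [[0,0.025,0.0015],[0,0,0],0.0],
    [[0,0.04,0],[0,0,0],0.0],
    [[0,0.04,0],[0,0,0],0.0],
    [[0,0.025,0],[0,0,0],0.0],
    [[0,0.007,0],[0,0,0],0.0],
    [[0,0,0],[0,0,0],0.0],
  ],
)

```text
time_s: 15.8
tcp_pos: [0.5197, 0.2336, 0.1989]
ee_rot: [[0.088, 0.002, 0.996], [-0.996, 0.001, 0.088], [-0.001, -1.0, 0.002]]
wrist_force: [0.1, -0.0, -1.5]
gripper_width: 0.254
```

Request:
jog_arm(
  series=[
    [[0,0.004,0],[0,0,0],0.0],
    [[0,0,0.006],[0,0,0],0.0],
    [[0,0,0.007],[0,0,0],0.0],
    [[0,0,0.006],[0,0,0],0.0],
    [[0,0,0],[0,0,0],0.0],
    [[0,-0.01,0],[0,0,0],0.0],
    [[0,-0.015,0],[0,0,0],0.0],
    [[0,-0.015,0],[0,0,0],0.0],
    [[0,-0.01,0],[0,0,0],0.0],
    [[0,0,0],[0,0,0],0.0],
  ],
)

```text
time_s: 17.05
tcp_pos: [0.5381, 0.2356, 0.2447]
ee_rot: [[0.088, 0.002, 0.996], [-0.996, 0.001, 0.088], [-0.001, -1.0, 0.002]]
wrist_force: [-0.6, -0.0, -3.5]
gripper_width: 0.25
```

Weight is on (−3.5 N). Lift out of the well.

Request:
jog_arm(
  series=[
    [[0,-0.02,0],[0,0,0],0.0],
    [[0,-0.035,0],[0,0,0],0.0],
    [[0,-0.04,0],[0,0,0],0.0],
    [[0,-0.04,0],[0,0,0],0.0],
    [[0,-0.025,0],[0,0,0],0.0],
    [[0,-0.01,0],[0,0,0],0.0],
    [[0,0,0],[0,0,0],0.0],
  ],
)

```text
time_s: 17.92
tcp_pos: [0.5377, 0.2354, 0.4129]
ee_rot: [[0.088, -0.001, 0.996], [-0.996, -0.0, 0.088], [-0.0, -1.0, -0.001]]
wrist_force: [-0.2, 0.7, -4.6]
gripper_width: 0.249
```

```bash
python3 tray.py t11; python3 lan.py t12; python3 look.py scene s12 | head -c 60
```

```text
[[ 0.5219  0.0454]
 [ 0.7086  0.0403]
 [ 0.7059 -0.0444]
 [ 0.5192 -0.0385]] [0.6139 0.0007 0.018 ]
red [149 139  15  16 145] tray-height: [0.6983 0.3129]
red [245 210  22  22 335] tray-height: [0.482  0.0051]
green [141 208  16   5  52] tray-height: [0.5051 0.3265]
copper [238 144  41  98 748] tray-height: [0.5665 0.    ]
18.025 [0.5374 0.2352 0.4116] [[0.08802981038649568, -0.0031
```

Request:
jog_arm(
  series=[
    [[0.02,0,0.0084],[0,0,0],0.0],
    [[0.035,0,0.0146],[0,0,0],0.0],
    [[0.045,0,0.0188],[0,0,0],0.0],
    [[0.045,0,0.0188],[0,0,0],0.0],
    [[0.045,0,0.0188],[0,0,0],0.0],
    [[0.035,0,0.0146],[0,0,0],0.0],
    [[0.02,0,0.0084],[0,0,0],0.0],
    [[0,0,0],[0,0,0],0.0],
    [[0,0,0],[0,0,0],0.0],
  ],
)

```text
time_s: 19.2
tcp_pos: [0.6612, 0.0011, 0.4132]
ee_rot: [[0.089, -0.001, 0.996], [-0.996, 0.0, 0.089], [-0.0, -1.0, -0.001]]
wrist_force: [-0.4, -0.0, -2.5]
gripper_width: 0.25
```

Request:
jog_arm(
  series=[
    [[0,0.02,0],[0,0,0],0.0],
    [[0,0.04,0],[0,0,0],0.0],
    [[0,0.04,0],[0,0,0],0.0],
    [[0,0.04,0],[0,0,0],0.0],
    [[0,0.02,0],[0,0,0],0.0],
    [[0,0.01,0],[0,0,0],0.0],
    [[0,0.003,0],[0,0,0],0.0],
    [[0,0,0],[0,0,0],0.0],
  ],
)

```text
time_s: 20.2
tcp_pos: [0.6619, 0.0006, 0.2417]
ee_rot: [[0.088, 0.002, 0.996], [-0.996, 0.0, 0.088], [-0.0, -1.0, 0.002]]
wrist_force: [0.1, -0.1, -3.4]
gripper_width: 0.251
```

Request:
jog_arm(
  series=[
    [[0,0.004,0],[0,0,0],0.0],
    [[0,0.004,0],[0,0,0],0.0],
    [[0,0.004,0],[0,0,0],0.0],
    [[0,0.005,0],[0,0,0],0.0],
    [[0,0.007,0],[0,0,0],0.0],
    [[0,0.007,0],[0,0,0],0.0],
    [[0,0.006,0],[0,0,0],0.0],
    [[0,0,0],[0,0,0],0.0],
  ],
)

```text
time_s: 21.2
tcp_pos: [0.6611, 0.0002, 0.2027]
ee_rot: [[0.088, -0.001, 0.996], [-0.996, -0.0, 0.088], [0.0, -1.0, -0.001]]
wrist_force: [0.1, -0.1, -2.0]
gripper_width: 0.251
```

Request:
jog_arm(
  series=[
    [[0,0,-0.008],[0,0,0],0.0],
    [[0,0,-0.009],[0,0,0],0.0],
    [[0,0,-0.008],[0,0,0],0.0],
    [[0,0,0],[0,0,0],0.0],
    [[0,-0.02,0],[0,0,0],0.0],
    [[0,-0.04,0],[0,0,0],0.0],
    [[0,-0.04,0],[0,0,0],0.0],
    [[0,-0.04,0],[0,0,0],0.0],
    [[0,-0.02,0],[0,0,0],0.0],
    [[0,0,0],[0,0,0],0.0],
  ],
)

```text
time_s: 22.45
tcp_pos: [0.6372, -0.0019, 0.3656]
ee_rot: [[0.088, 0.005, 0.996], [-0.996, 0.001, 0.088], [-0.0, -1.0, 0.005]]
wrist_force: [-0.3, -0.2, -2.5]
gripper_width: 0.254
```

```bash
python3 look.py scene s13|head -c 50; python3 - <<'E'
from h import *
I=camera_info("scene");p=px(I,[[.662,.0,.103],[.483,.005,.103]]);print(p)
i=cv2.imread("pics/s13.png")[140:265,215:350];cv2.imwrite("pics/c13.png",cv2.resize(i,None,fx=4,fy=4,interpolation=cv2.INTER_CUBIC))
E
```

```text
22.45 [ 0.6372 -0.0019  0.3656] [[0.08795608933318[[313.97877981 191.27582126]
 [249.43784525 204.50855271]]
```

View pics/c13.png

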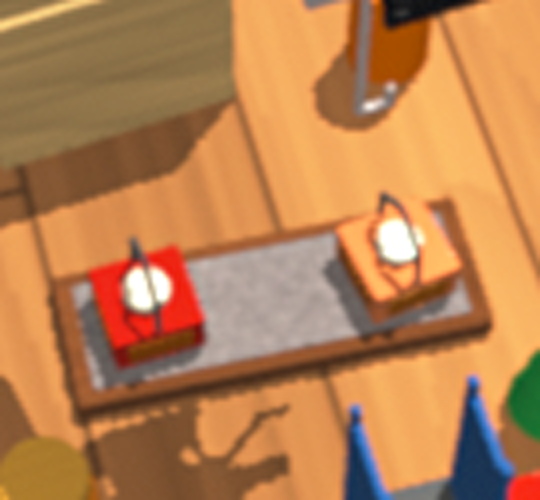

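Both stand on the tray (red at crop (147,300), copper at (398,255)) and the hook is empty and intact. On to green.

Request:
jog_arm(
  series=[
    [[-0.03,0,-0.009],[0,0,0],0.0],
    [[-0.05,0,-0.015],[0,0,0],0.0],
    [[-0.055,0,-0.016],[0,0,0],0.0],
    [[-0.055,0,-0.016],[0,0,0],0.0],
    [[-0.055,0,-0.016],[0,0,0],0.0],
    [[-0.05,0,-0.015],[0,0,0],0.0],
    [[-0.038,0,-0.012],[0,0,0],0.0],
    [[0,0.03,0],[0,0,0],0.0],
    [[0,0,0],[0,0,0],0.0],
  ],
)

```text
time_s: 23.62
tcp_pos: [0.5068, 0.3205, 0.3292]
ee_rot: [[0.089, -0.007, 0.996], [-0.996, -0.006, 0.089], [0.005, -1.0, -0.008]]
wrist_force: [0.3, -1.6, -1.9]
gripper_width: 0.249
```

```bash
python3 lan.py t14; python3 look.py wrist w14
```

```text
red [149 139  15  16 142] tray-height: [0.6983 0.3129]
red [245 210  22  22 335] tray-height: [0.482  0.0051]
green [143 192  14  21 149] tray-height: [0.5292 0.3246]
copper [ 238  144   41   98 1238] tray-height: [0.5665 0.    ]
23.675 [0.508  0.3205 0.3315] [[0.0881789486649397, -0.0032369331764831866, 0.9960993902598057], [-0.9960987775151469, -0.0037202000948951593, 0.08816680522784041], [0.003420298989263016, -0.9999878411135131, -0.003552348513184184]] 0.2522149076396306 cam [0.5935 0.329  0.4936] axis [-0.3078 -0.0301 -0.951 ] force [-0.2077  0.1009 -1.3344]
```

Request:
jog_arm(
  series=[
    [[0,0.025,0.001],[0,0,0],0.0],
    [[0,0.04,0],[0,0,0],0.0],
    [[0,0.04,0],[0,0,0],0.0],
    [[0,0.025,0],[0,0,0],0.0],
    [[0,0.01,0],[0,0,0],0.0],
    [[0,0,0],[0,0,0],0.0],
  ],
)

```text
time_s: 24.48
tcp_pos: [0.5103, 0.321, 0.1942]
ee_rot: [[0.087, 0.001, 0.996], [-0.996, 0.0, 0.087], [-0.0, -1.0, 0.001]]
wrist_force: [-0.1, 0.6, -1.5]
gripper_width: 0.25
```

Request:
jog_arm(
  series=[
    [[0,0.001,0],[0,0,0],0.0],
    [[0,0,0.006],[0,0,0],0.0],
    [[0,0,0.007],[0,0,0],0.0],
    [[0,0,0.006],[0,0,0],0.0],
    [[0,0,0],[0,0,0],0.0],
    [[0,-0.01,0],[0,0,0],0.0],
    [[0,-0.015,0],[0,0,0],0.0],
    [[0,-0.015,0],[0,0,0],0.0],
    [[0,-0.01,0],[0,0,0],0.0],
    [[0,0,0],[0,0,0],0.0],
  ],
)

```text
time_s: 25.72
tcp_pos: [0.5288, 0.3231, 0.2438]
ee_rot: [[0.088, 0.002, 0.996], [-0.996, 0.002, 0.088], [-0.002, -1.0, 0.002]]
wrist_force: [0.6, -0.2, -3.4]
gripper_width: 0.252
```

Request:
jog_arm(
  series=[
    [[0,-0.02,0],[0,0,0],0.0],
    [[0,-0.035,0],[0,0,0],0.0],
    [[0,-0.04,0],[0,0,0],0.0],
    [[0,-0.04,0],[0,0,0],0.0],
    [[0,-0.025,0],[0,0,0],0.0],
    [[0,-0.01,0],[0,0,0],0.0],
    [[0,0,0],[0,0,0],0.0],
  ],
)

```text
time_s: 26.6
tcp_pos: [0.5284, 0.3229, 0.4119]
ee_rot: [[0.088, -0.001, 0.996], [-0.996, -0.0, 0.088], [0.0, -1.0, -0.001]]
wrist_force: [0.6, 0.3, -3.9]
gripper_width: 0.251
```

```bash
python3 tray.py t15; python3 lan.py t16;python3 look.py scene s16|head -c 70; python3 - <<'E'
from h import *
s=sense();h=s["tcp_pos"]-[0,0,.133]
print(px(camera_info("scene"),[h-[0,0,.045]]),s["wrist_force"])
im=cv2.imread("pics/s16.png");H=cv2.cvtColor(im,cv2.COLOR_BGR2HSV);m=cv2.inRange(H,(65,100,50),(85,255,255))
k,l,st,c=cv2.connectedComponentsWithStats(m);print([(c[i].round(),st[i,4]) for i in range(1,k) if st[i,4]>60])
E
```

```text
[[ 0.5219  0.0454]
 [ 0.631   0.0424]
 [ 0.6283 -0.0419]
 [ 0.5192 -0.0385]] [0.5751 0.0018 0.018 ]
red [149 139  15  16 143] tray-height: [0.6983 0.3129]
red [245 210  22  22 336] tray-height: [0.482  0.0051]
green [117 184  28  26 335] tray-height: [0.5443 0.3823]
copper [ 239  144   40   98 1235] tray-height: [ 0.5666 -0.0015]
26.7 [0.5281 0.3227 0.4106] [[0.0879993488706658, -0.00292545118624449[[236.20885092  81.68292041]] [ 0.00572611 -0.1603861  -3.0959589 ]
[(array([211.,  64.]), np.int32(72)), (array([237.,  84.]), np.int32(260)), (array([354., 238.]), np.int32(393)), (array([439., 377.]), np.int32(562))]
```

Request:
jog_arm(
  series=[
    [[0.02,0,0.0018],[0,0,0],0.0],
    [[0.04,0,0.0018],[0,0,0],0.0],
    [[0.05,0,0.0018],[0,0,0],0.0],
    [[0.055,0,0.0018],[0,0,0],0.0],
    [[0.05,0,0.0018],[0,0,0],0.0],
    [[0.05,0,0.0018],[0,0,0],0.0],
    [[0.04,0,0.0018],[0,0,0],0.0],
    [[0.0185,0,0.0018],[0,0,0],0.0],
    [[0,0,0],[0,0,0],0.0],
    [[0,0,0],[0,0,0],0.0],
  ],
)

```text
time_s: 28.0
tcp_pos: [0.5712, 0.0025, 0.4122]
ee_rot: [[0.089, -0.0, 0.996], [-0.996, 0.001, 0.089], [-0.001, -1.0, -0.0]]
wrist_force: [0.5, 0.3, -3.3]
gripper_width: 0.251
```

Request:
jog_arm(
  series=[
    [[0,0.02,0],[0,0,0],0.0],
    [[0,0.04,0],[0,0,0],0.0],
    [[0,0.03,0],[0,0,0],0.0],
    [[0,0,0],[0,0,0],0.0],
    [[0,0,0],[0,0,0],0.0],
  ],
)

```text
time_s: 28.62
tcp_pos: [0.5721, 0.0026, 0.3243]
ee_rot: [[0.089, 0.003, 0.996], [-0.996, 0.0, 0.089], [0.0, -1.0, 0.003]]
wrist_force: [-0.5, 0.1, -2.8]
gripper_width: 0.25
```

```bash
python3 look.py scene s17|head -c 70; python3 - <<'E'
from h import *
I=camera_info("scene");im=cv2.imread("pics/s17.png");H=cv2.cvtColor(im,cv2.COLOR_BGR2HSV)
for n,lo,hi,p in(("red",(0,190,90),(4,255,255),[.482,.005,.054]),("red2",(174,150,90),(180,255,255),[.482,.005,.054])):
    m=cv2.inRange(H,lo,hi);k,l,st,c=cv2.connectedComponentsWithStats(m);print(n,px(I,[p]),[(c[i].round(),st[i,4]) for i in range(1,k) if st[i,4]>60])
E
```

```text
28.625 [0.5721 0.0026 0.3243] [[0.08939382832892244, 0.002717990183204red [[249.92585537 213.71309221]] [(array([300., 117.]), np.int32(67)), (array([251., 216.]), np.int32(321)), (array([367., 257.]), np.int32(88)), (array([348., 263.]), np.int32(98)), (array([373., 275.]), np.int32(182)), (array([353., 281.]), np.int32(250)), (array([427., 413.]), np.int32(338))]
red2 [[249.92585537 213.71309221]] []
```

Tray still where it was; lower green.

Request:
jog_arm(
  series=[
    [[0,0.03,0],[0,0,0],0.0],
    [[0,0.03,0],[0,0,0],0.0],
    [[0,0.015,0],[0,0,0],0.0],
    [[0,0.007,0],[0,0,0],0.0],
    [[0,0.004,0],[0,0,0],0.0],
    [[0,0.004,0],[0,0,0],0.0],
    [[0,0.004,0],[0,0,0],0.0],
    [[0,0.004,0],[0,0,0],0.0],
    [[0,0.004,0],[0,0,0],0.0],
    [[0,0,0],[0,0,0],0.0],
  ],
)

```text
time_s: 29.92
tcp_pos: [0.5709, 0.0018, 0.22]
ee_rot: [[0.088, -0.001, 0.996], [-0.996, -0.0, 0.088], [0.0, -1.0, -0.001]]
wrist_force: [-0.0, -0.8, -1.5]
gripper_width: 0.247
```

Request:
jog_arm(
  series=[
    [[0,0.006,0],[0,0,0],0.0],
    [[0,0.006,0],[0,0,0],0.0],
    [[0,0.005,0],[0,0,0],0.0],
    [[0,0,0],[0,0,0],0.0],
    [[0,0,0],[0,0,0],0.0],
  ],
)

```text
time_s: 30.55
tcp_pos: [0.5714, 0.0018, 0.2036]
ee_rot: [[0.088, 0.0, 0.996], [-0.996, -0.0, 0.088], [0.0, -1.0, 0.0]]
wrist_force: [0.5, 0.2, -1.8]
gripper_width: 0.25
```

Request:
jog_arm(
  series=[
    [[0,0,-0.008],[0,0,0],0.0],
    [[0,0,-0.009],[0,0,0],0.0],
    [[0,0,-0.008],[0,0,0],0.0],
    [[0,0,0],[0,0,0],0.0],
    [[0,-0.02,0],[0,0,0],0.0],
    [[0,-0.04,0],[0,0,0],0.0],
    [[0,-0.04,0],[0,0,0],0.0],
    [[0,-0.04,0],[0,0,0],0.0],
    [[0,-0.02,0],[0,0,0],0.0],
    [[0,0,0],[0,0,0],0.0],
  ],
)

```text
time_s: 31.8
tcp_pos: [0.5472, -0.0002, 0.3653]
ee_rot: [[0.088, 0.004, 0.996], [-0.996, 0.001, 0.088], [-0.001, -1.0, 0.004]]
wrist_force: [0.5, -0.6, -2.2]
gripper_width: 0.25
```

Request:
jog_arm(
  series=[
    [[0.025,0,0.006],[0,0,0],0.0],
    [[0.045,0,0.0115],[0,0,0],0.0],
    [[0.045,0,0.0115],[0,0,0],0.0],
    [[0.045,0,0.0115],[0,0,0],0.0],
    [[0.045,0,0.01],[0,3,0],0.0],
    [[0,0,0],[0,0,0],0.0],
    [[0,0,0],[0,0,0],0.0],
  ],
)

```text
time_s: 32.67
tcp_pos: [0.6144, -0.2, 0.3618]
ee_rot: [[0.036, -0.003, 0.999], [-0.999, 0.001, 0.036], [-0.001, -1.0, -0.003]]
wrist_force: [0.0, 0.4, -1.7]
gripper_width: 0.252
```

```bash
python3 look.py wrist w18; python3 look.py scene s18|head -c 40; python3 lan.py t18; python3 - <<'E'
from h import *
f=lambda n,y,x,h,w,k:cv2.resize(cv2.imread(f"pics/{n}.png")[y:y+h,x:x+w],None,fx=k,fy=k,interpolation=cv2.INTER_CUBIC)
cv2.imwrite("pics/c18.png",np.hstack([f("s18",160,215,120,140,3),f("w18",100,180,180,190,2)]))
E
```

```text
32.675 [ 0.6144 -0.2     0.3618] [[0.03552133737710432, -0.0027902414648310536, 0.9993650229738431], [-0.9993685464954853, 0.0007632622525731258, 0.035523593655976224], [-0.0008618970025765229, -0.999995815982898, -0.002761367461098772]] 0.25201711863013154 cam [ 0.7001 -0.1966  0.524 ] axis [-0.3084 -0.0098 -0.9512] force [ 0.0366  0.3912 -1.6781]
32.725 [ 0.6145 -0.1995  0.3626] [[0.036red [149 139  15  15 120] tray-height: [0.6998 0.313 ]
```

View pics/c18.png

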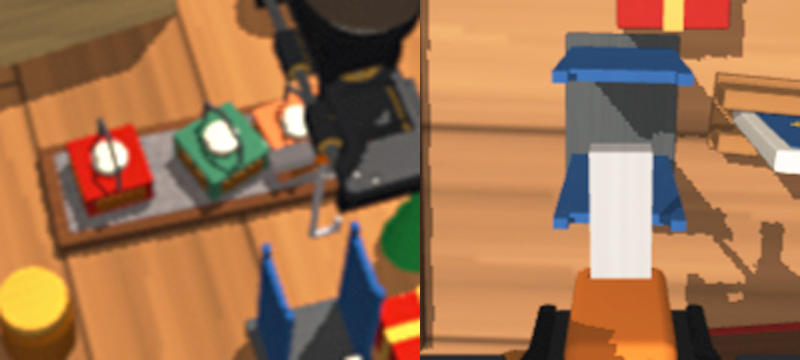

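Request:
jog_arm(
  series=[
    [[0.0005,0.04,0.001],[0,0,0],0.0],
    [[0,0.05,0],[0,0,0],0.0],
    [[0,0.05,0],[0,0,0],0.0],
    [[0,0.04,0],[0,0,0],0.0],
    [[0,0.015,0],[0,0,0],0.0],
    [[0,0.005,0],[0,0,0],0.0],
    [[0,0,0],[0,0,0],0.0],
    [[0,0,0],[0,0,0],0.0],
  ],
)

```text
time_s: 33.83
tcp_pos: [0.6168, -0.2007, 0.1655]
ee_rot: [[0.036, 0.003, 0.999], [-0.999, -0.001, 0.036], [0.001, -1.0, 0.003]]
wrist_force: [-0.7, -0.2, -1.0]
gripper_width: 0.252
```

Request:
jog_arm(
  series=[
    [[0,0.003,0],[0,0,0],0.0],
    [[0,0.003,0],[0,0,0],0.0],
    [[0,0.001,0],[0,0,0],0.0],
    [[0,0,0],[0,0,0],0.0],
    [[0,0,0],[0,0,0],0.0],
  ],
)

```text
time_s: 34.45
tcp_pos: [0.6158, -0.2006, 0.1572]
ee_rot: [[0.036, 0.0, 0.999], [-0.999, -0.0, 0.036], [0.0, -1.0, 0.0]]
wrist_force: [-3.0, 0.6, 3.3]
gripper_width: 0.248
```

Contact with the plates at home height; release and rise.

Request:
jog_arm(
  series=[
    [[0,0,0],[0,0,0],0.03],
    [[0,0,0],[0,0,0],0.045],
    [[0,0,0],[0,0,0],0.06],
    [[0,0,0],[0,0,0],0.06],
    [[0,-0.02,0],[0,0,0],0.06],
    [[0,-0.05,0],[0,0,0],0.06],
    [[0,-0.05,0],[0,0,0],0.06],
    [[0,-0.05,0],[0,0,0],0.06],
    [[0,0,0],[0,0,0],0.06],
  ],
)

```text
time_s: 35.58
tcp_pos: [0.6176, -0.2013, 0.3324]
ee_rot: [[0.036, 0.011, 0.999], [-0.999, -0.002, 0.036], [0.003, -1.0, 0.011]]
wrist_force: [0.5, -0.4, -0.8]
gripper_width: 0.689
```

```bash
python3 look.py wrist w19
```

```text
35.575 [ 0.6176 -0.2013  0.3324] [[0.03580832312151108, 0.010914763000441514, 0.9992990703207272], [-0.9993549398367221, -0.002343306190494804, 0.035835919690153206], [0.0027328042679591424, -0.9999376864908842, 0.010823812456396409]] 0.6886346791806988 cam [ 0.701  -0.1974  0.4957] axis [-0.2953 -0.0128 -0.9553] force [ 0.5191 -0.382  -0.7639]
```

View pics/w19.png

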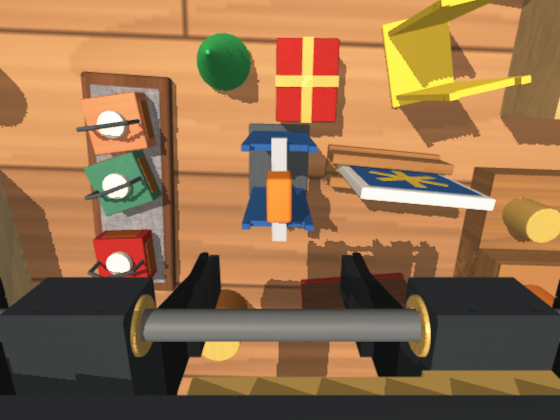

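```bash
python3 - <<'E'
from h import *
import pickle
np.set_printoptions(precision=4,suppress=True)
print(sense()["joints"])
I=pickle.load(open("pics/w19.pkl","rb"));im=cv2.imread("pics/w19.png")
H=cv2.cvtColor(im,cv2.COLOR_BGR2HSV);m=cv2.inRange(H,(0,0,175),(180,60,255));m[:,:335]=0;m[:,500:]=0;m[:150]=0;m[220:]=0
for x in(345,360,375,400,430,460,480,488):
    c=np.flatnonzero(m[:,x]);print(x,c.min() if len(c) else None,c.max() if len(c) else None)
p=pt(I,[(277.5,137),(279,241)],.162);print("bar",p.mean(0),p)
for q in ([(348,182),(455,182)],):pass
x,y,w,h=cv2.boundingRect(cv2.findNonZero(m));print(x,y,w,h)
E
```

```text
[ -3.7621  21.6007  14.7347  -0.0013 -82.8434  95.8051]
345 167 171
360 178 197
375 187 199
400 189 202
430 192 204
460 195 207
480 193 209
488 197 210
bar [ 0.6166 -0.1995  0.162 ] [[ 0.6672 -0.1971  0.162 ]
 [ 0.566  -0.202   0.162 ]]
341 166 155 45
```

```bash
python3 - <<'E'
from h import *
import pickle
np.set_printoptions(precision=4,suppress=True)
I=pickle.load(open("pics/w19.pkl","rb"))
p=pt(I,[(360,191.5),(491,204)],.162);print(p,p.mean(0),np.linalg.norm(p[1]-p[0]),np.degrees(np.arctan2(*(p[0]-p[1])[[1,0]]))-90)
p=pt(I,[(375,199),(488,210)],.162);d=p[0]-p[1];print(np.degrees(np.arctan2(d[1],d[0]))-90)
p=pt(I,[(400,195.5),(460,201)],.162);d=p[0]-p[1];print(p,np.degrees(np.arctan2(d[1],d[0]))-90)
# backrest top edge near face in t0
E
```

```text
[[ 0.6191 -0.277   0.162 ]
 [ 0.6113 -0.4039  0.162 ]] [ 0.6152 -0.3405  0.162 ] 0.12716666175637184 -3.531160715350012
-3.6730139631712575
[[ 0.6166 -0.3155  0.162 ]
 [ 0.6132 -0.3736  0.162 ]] -3.3160769928881564
```

Request:
jog_arm(
  series=[
    [[0,0,0],[0,10.6,0],0.05],
    [[0,0,0],[0,10.6,0],0.05],
    [[0,0,0],[0,10.6,0],0.05],
    [[0,0,0],[0,10.6,0],0.05],
    [[0,0,0],[0,10.6,0],0.05],
    [[0,0,0],[0,10.6,0],0.05],
    [[0,0,0],[0,10.6,0],0.05],
    [[0,0,0],[0,10.6,0],0.05],
    [[0,0,0],[0,10.6,0],0.05],
    [[0,0,0],[0,0,0],0.05],
  ],
)

```text
time_s: 36.88
tcp_pos: [0.6153, -0.2004, 0.3247]
ee_rot: [[-0.998, -0.003, -0.056], [0.056, 0.001, -0.998], [0.003, -1.0, -0.0]]
wrist_force: [0.1, 0.2, 0.5]
gripper_width: 0.572
```

Request:
jog_arm(
  series=[
    [[0,0,0.04],[0,0,0],0.05],
    [[0,0,0.05],[0,0,0],0.05],
    [[0,0,0.04],[0,0,0],0.05],
    [[0,0,0],[0,0,0],0.05],
  ],
)

```text
time_s: 37.38
tcp_pos: [0.6073, -0.3328, 0.3244]
ee_rot: [[-0.998, -0.003, -0.059], [0.059, 0.001, -0.998], [0.003, -1.0, -0.001]]
wrist_force: [0.4, 0.7, -0.0]
gripper_width: 0.576
```

```bash
python3 look.py wrist w20; python3 tray.py t20; python3 lan.py t21; python3 - <<'E'
import cv2
cv2.imwrite("pics/c20.png",cv2.resize(cv2.imread("pics/w20.png"),None,fx=1.4,fy=1.4))
E
```

```text
37.375 [ 0.6073 -0.3328  0.3244] [[-0.9982315911700054, -0.0028766024664938702, -0.05937520988130351], [0.0593727532449783, 0.0009320805768743498, -0.9982354468750891], [0.0029268690285007043, -0.9999954281815733, -0.0007596404689249065]] 0.5764185877377065 cam [ 0.6034 -0.417   0.4867] axis [ 0.0151  0.3065 -0.9517] force [ 0.3944  0.6576 -0.0122]
[[ 0.549   0.0622]
 [ 0.5951 -0.0075]
 [ 0.3967 -0.1372]
 [ 0.3516 -0.0678]] [ 0.4731 -0.0376  0.018 ]
red [149 139  15  15  78] tray-height: [0.6998 0.313 ]
red [245 210  22  22 339] tray-height: [0.482  0.0051]
green [246 173  26  26 313] tray-height: [ 0.5878 -0.0008]
copper [ 238  144   41   98 1238] tray-height: [0.5665 0.    ]
```

View pics/c20.png

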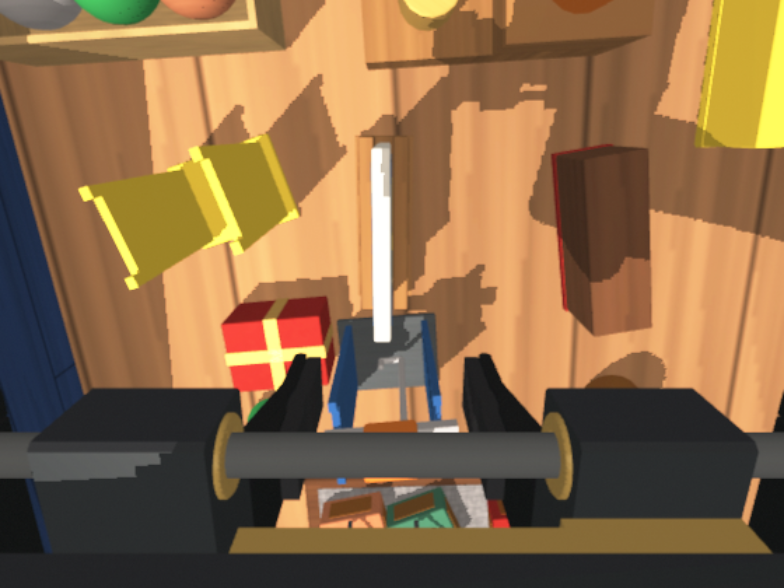

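```bash
python3 - <<'E'
from h import *
import pickle
np.set_printoptions(precision=4,suppress=True)
I=pickle.load(open("pics/w20.pkl","rb"));D=lambda l:np.array(l)/1.4
def yaw(d):return np.degrees(np.arctan2(d[1],d[0]))-90
p=pt(I,D([(372,142),(391,142),(392,342),(373,340)]),.162);print("panel",p[:,:2],p.mean(0),"yaw",yaw(p[2]-p[1]),yaw(p[3]-p[0]))
f=pt(I,D([(553,155),(566,308)]),0);print("foot +x edge",f,yaw(f[1]-f[0]),np.linalg.norm(f[1]-f[0]))
t=pt(I,D([(648,149),(651,327)]),.085);print("top -x edge",t,yaw(t[1]-t[0]),np.linalg.norm(t[1]-t[0]))
t=pt(I,D([(597,335)]),.085);print("top +x near corner",t)
a=np.radians(6);c=np.array([.4236,-.3135]);R=np.array([[np.cos(a),-np.sin(a)],[np.sin(a),np.cos(a)]])
for q in((.025,-.075),(.025,.075),(-.025,-.075),(-.025,.075)):
  w=c+R@q;print(q,w,px(I,[[*w,.085],[*w,0]])*1.4)
T=camera_info("top");
print(pt(T,np.array([(130,338),(283,325),(288,373),(133,385)])/3+[295,125],.085)[:,:2])
E
```

```text
panel [[ 0.6151 -0.411 ]
 [ 0.6034 -0.4103]
 [ 0.6106 -0.2777]
 [ 0.6237 -0.28  ]] [ 0.6132 -0.3447  0.162 ] yaw -3.115521007550342 -3.770568253167454
foot +x edge [[ 0.4543 -0.3866  0.    ]
 [ 0.4353 -0.2349  0.    ]] 7.130644598414435 0.15284875761907724
top -x edge [[ 0.4081 -0.3921  0.085 ]
 [ 0.3916 -0.2452  0.085 ]] 6.409933067214027 0.14781315911416018
top +x near corner [[ 0.4371 -0.2406  0.085 ]]
(0.025, -0.075) [ 0.4563 -0.3855] [[584.0567 161.741 ]
 [550.7589 156.3891]]
(0.025, 0.075) [ 0.4406 -0.2363] [[592.495  339.8251]
 [560.8091 307.0345]]
(-0.025, -0.075) [ 0.4066 -0.3907] [[649.8557 150.7124]
 [605.0248 147.2387]]
(-0.025, 0.075) [ 0.3909 -0.2415] [[651.426  330.9229]
 [610.3168 299.3837]]
[[ 0.4383 -0.2371]
 [ 0.4546 -0.3854]
 [ 0.4084 -0.3906]
 [ 0.3931 -0.2407]]
```

Request:
jog_arm(
  series=[
    [[-0.007,0.03,0.009],[0,0,0],0.05],
    [[0,0.05,0],[0,0,0],0.05],
    [[0,0.05,0],[0,0,0],0.05],
    [[0,0.045,0],[0,0,0],0.05],
    [[0,0.02,0],[0,0,0],0.05],
    [[0,0.006,0],[0,0,0],0.05],
    [[0,0,0],[0,0,0],0.05],
  ],
)

```text
time_s: 38.4
tcp_pos: [0.6153, -0.3392, 0.1263]
ee_rot: [[-0.998, 0.001, -0.057], [0.057, -0.001, -0.998], [-0.001, -1.0, 0.0]]
wrist_force: [-0.1, -0.6, 0.4]
gripper_width: 0.577
```

Request:
jog_arm(
  series=[
    [[0,0,0],[0,0,0],0.03],
    [[0,0,0],[0,0,0],0.02],
    [[0,0,0],[0,0,0],0.01],
    [[0,0,0],[0,0,0],0.0],
    [[0,0,0],[0,0,0],0.0],
    [[0,0,0],[0,0,0],0.0],
    [[0,0,0],[0,0,0],0.0],
    [[0,0,0],[0,0,0],0.0],
  ],
)

```text
time_s: 39.4
tcp_pos: [0.6144, -0.3398, 0.1257]
ee_rot: [[-0.998, -0.001, -0.058], [0.058, -0.0, -0.998], [0.001, -1.0, 0.0]]
wrist_force: [-1.3, 0.7, 1.0]
gripper_width: 0.131
```

Request:
jog_arm(
  series=[
    [[0,-0.015,0],[0,0,0],0.0],
    [[0,-0.025,0],[0,0,0],0.0],
    [[0,-0.022,0],[0,0,0],0.0],
    [[0.0345,0,-0.006],[0,0,0],0.0],
    [[0.0345,0,-0.006],[0,0,0],0.0],
    [[0.0345,0,-0.006],[0,0,0],0.0],
    [[0.0345,0,-0.006],[0,0,0],0.0],
    [[0,0,0],[0,-10,0],0.0],
    [[0,0,0],[0,0,8.5],0.0],
    [[0,0,0],[0,0,8.5],0.0],
  ],
)

```text
time_s: 40.65
tcp_pos: [0.4788, -0.3074, 0.1882]
ee_rot: [[-0.948, 0.295, 0.117], [-0.112, 0.034, -0.993], [-0.297, -0.955, 0.001]]
wrist_force: [-0.2, -0.0, -3.4]
gripper_width: 0.135
```

Request:
jog_arm(
  series=[
    [[0,0,0],[0,0,0],0.0],
    [[0,0,0],[0,0,0],0.0],
  ],
)

```text
time_s: 40.9
tcp_pos: [0.4788, -0.3081, 0.1882]
ee_rot: [[-0.95, 0.29, 0.116], [-0.111, 0.033, -0.993], [-0.292, -0.956, 0.001]]
wrist_force: [0.3, -0.0, -3.2]
gripper_width: 0.135
```

Request:
jog_arm(
  series=[
    [[0.0103,0.0129,-0.0008],[0,0,0],0.0],
    [[0.0103,0.0129,-0.0008],[0,0,0],0.0],
    [[0.0103,0.0129,-0.0008],[0,0,0],0.0],
    [[0.0103,0.0129,-0.0008],[0,0,0],0.0],
    [[0.005,0.0065,-0.0004],[0,0,0],0.0],
    [[0.0025,0.003,0],[0,0,0],0.0],
    [[0,0,0],[0,0,0],0.0],
    [[0,0,0],[0,0,0],0.0],
  ],
)

```text
time_s: 41.9
tcp_pos: [0.4499, -0.3077, 0.1155]
ee_rot: [[-0.949, 0.292, 0.116], [-0.111, 0.033, -0.993], [-0.294, -0.956, 0.001]]
wrist_force: [-0.4, 0.1, -1.9]
gripper_width: 0.132
```

Request:
jog_arm(
  series=[
    [[0.0006,0.002,0],[0,0,0],0.0],
    [[0.0006,0.002,0],[0,0,0],0.0],
    [[0,0,0],[0,0,0],0.0],
    [[0,0,0],[0,0,0],0.0],
  ],
)

```text
time_s: 42.4
tcp_pos: [0.4494, -0.3075, 0.1107]
ee_rot: [[-0.95, 0.29, 0.116], [-0.111, 0.034, -0.993], [-0.292, -0.956, 0.0]]
wrist_force: [0.3, -0.5, -2.4]
gripper_width: 0.134
```

Request:
jog_arm(
  series=[
    [[0.0004,0.0013,0],[0,0,0],0.0],
    [[0.0004,0.0013,0],[0,0,0],0.0],
    [[0,0,0],[0,0,0],0.0],
  ],
)

```text
time_s: 42.78
tcp_pos: [0.4498, -0.3078, 0.1102]
ee_rot: [[-0.949, 0.292, 0.117], [-0.112, 0.033, -0.993], [-0.294, -0.956, 0.001]]
wrist_force: [-5.5, 2.9, 9.9]
gripper_width: 0.135
```

Request:
jog_arm(
  series=[
    [[0.0015,-0.0012,0],[0,0,0],0.0],
    [[0.0012,-0.0005,0],[0,0,0],0.0],
    [[0,0,0],[0,0,0],0.0],
    [[0,0,0],[0,0,0],0.0],
  ],
)

```text
time_s: 43.28
tcp_pos: [0.4478, -0.3084, 0.1099]
ee_rot: [[-0.949, 0.293, 0.116], [-0.111, 0.032, -0.993], [-0.295, -0.955, 0.002]]
wrist_force: [1.9, 2.4, 5.6]
gripper_width: 0.136
```

Release slowly, then retreat along the tool axis.

Request:
jog_arm(
  series=[
    [[0,0,0],[0,0,0],0.018],
    [[0,0,0],[0,0,0],0.022],
    [[0,0,0],[0,0,0],0.028],
    [[0,0,0],[0,0,0],0.034],
    [[0,0,0],[0,0,0],0.034],
    [[0,-0.015,0],[0,0,0],0.034],
    [[0,-0.03,0],[0,0,0],0.034],
    [[0,-0.05,0],[0,0,0],0.034],
    [[0,-0.05,0],[0,0,0],0.034],
    [[0,0,0],[0,0,0],0.034],
  ],
)

```text
time_s: 44.52
tcp_pos: [0.4052, -0.3143, 0.2537]
ee_rot: [[-0.947, 0.3, 0.115], [-0.112, 0.028, -0.993], [-0.301, -0.954, 0.007]]
wrist_force: [0.4, -0.7, -0.5]
gripper_width: 0.391
```

```bash
python3 look.py wrist w22; python3 look.py scene s22|head -c 30; python3 look.py top t22|head -c 30; python3 lan.py t23; python3 - <<'E'
from h import *
f=lambda n,y,x,h,w,k:cv2.resize(cv2.imread(f"pics/{n}.png")[y:y+h,x:x+w],None,fx=k,fy=k,interpolation=cv2.INTER_CUBIC)
a=np.vstack([f("s22",170,210,210,200,1.42857),f("w22",0,0,420,560,.51)[:,:286]]) 
b=f("t22",125,225,150,200,2.4)
W=np.zeros((600,800,3),np.uint8);s=f("s22",175,215,185,200,2);W[:370,:400]=s;W[:300,400:]=f("t22",125,225,150,200,2);w=f("w22",0,0,420,560,.53);W[375:375+w.shape[0],:w.shape[1]]=w[:225];
cv2.imwrite("pics/c22.png",W)
E
```

```text
44.525 [ 0.4052 -0.3143  0.2537] [[-0.9470221016719044, 0.2997375742005128, 0.115353914356304], [-0.11223183313902248, 0.027672971894186545, -0.9932966436351218], [-0.30092051205456904, -0.9536202563069516, 0.007433181410427302]] 0.3914727854409573 cam [ 0.3671 -0.4023  0.4092] axis [ 0.2498  0.3306 -0.9101] force [ 0.4099 -0.7123 -0.5394]
44.575 [ 0.4044 -0.3132  0.25044.625 [ 0.4038 -0.3126  0.248red [149 139  15  15 133] tray-height: [0.6998 0.313 ]
red [245 210  22  22 337] tray-height: [0.482  0.0051]
green [246 173  26  26 303] tray-height: [ 0.5878 -0.0008]
copper [ 238  144   41   98 1270] tray-height: [0.5665 0.    ]
```

View pics/c22.png

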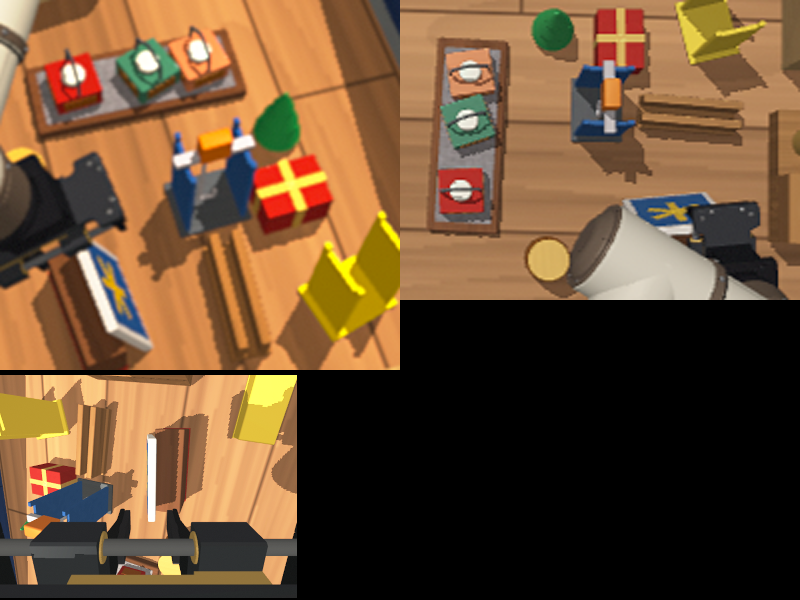

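```bash
python3 - <<'E'
from h import *
import pickle
np.set_printoptions(precision=4,suppress=True)
T=camera_info("top")
for n,q in(("copper",(470,75)),("green",(468,122)),("red",(462,192))):
    print(n,pt(T,[((q[0]-400)/2+225,q[1]/2+125)],.054)[0,:2]-[.5726,.0019])
I=pickle.load(open("pics/w22.pkl","rb"))
im=cv2.imread("pics/w22.png");H=cv2.cvtColor(im,cv2.COLOR_BGR2HSV);m=cv2.inRange(H,(0,0,170),(180,60,255));m[:100]=0;m[280:]=0;m[:,:265]=0;m[:,310:]=0
r=cv2.minAreaRect(cv2.findNonZero(m));print("seen",r)
a=np.radians(6.5);R=np.array([[np.cos(a),-np.sin(a)],[np.sin(a),np.cos(a)]])
for th in(.15,.25,.3,.35,.45):
    pxx=.025+.006*np.cos(th)+.085*np.tan(th);w=np.array([.4235,-.3135])
    u=[pxx-.15*np.sin(th),.006*np.sin(th)+.15*np.cos(th)]
    P=[[*(w+R@[u[0],y]),u[1]] for y in(-.065,.065)];print(th,px(I,P).ravel())
E
```

```text
copper [ 0.0852 -0.0041]
green [ 0.0141 -0.0031]
red [-0.091   0.0028]
seen ((285.5, 194.0), (164.0, 17.0), 90.0)
0.15 [272.7644 120.0986 272.9938 278.6952]
0.25 [281.4642 120.097  280.5843 278.4477]
0.3 [285.6677 120.0437 284.2559 277.9799]
0.35 [289.6687 119.9546 287.7558 277.2791]
0.45 [296.7365 119.6681 293.9616 275.1791]
```

Tilt is about 0.30 rad and the panel is centred; everything is within limits. Handing in.

```bash
python3 -c "
from station import *
print(finish_job(), sense()['time_s'])"
```

```text
the job is handed in; nothing more can be done
the job is handed in; nothing more can be done
```

The job is done and handed in at about 45 s of robot time; no verdict was reported. The red, copper and green lanterns were hooked out one at a time and stood on the tray. The hook then went back in the blue stand, and the panel was moved from its rack to lean on the brown, red-footed backrest.

Last checks before handing in:
- **Lanterns:** all three stand upright in the last scene and top views. From the tray's centre they sit at x −91 mm (red), +14 mm (green) and +85 mm (copper), each within 5 mm in y. Green ended about 15 mm from where I set it, turned and close to copper, but well inside the limits.
- **Tray:** it was never seen to move. The later automatic readings of the tray and copper were spoiled by lanterns covering the cloth, so I read those positions from the picture instead.
- **Hook:** its crossbar lies on both blue plates. It was released at the height where it was first gripped, and the bar's centre read within about 4 mm of its first reading.
- **Panel:** it leans on the backrest's far side at about 0.30 rad, centred and square, judged by comparing its top edge with the predicted edge for several tilts. Contact with the backrest was judged from that and from the picture, not from a direct force reading.
- **Other goods:** nothing else was touched. The tree and gift box looked unmoved in the last pictures, but I did not measure the goods at the end.

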